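# Empty the gated tipping pan into the sorting tray

### The job

Empty the small tipping pan into the cream sorting tray that stands below its blue end gate: with the pan still level, fold the gate outward and fully down, then lift the pan by its black handle bar so that both polished stones slide out over the lowered gate into the cream tray, and lower the pan back onto its rest with the gate left down. Do not touch the stones with the gripper, do not tip the pan while the gate is up, and leave the yellow tray and the loupe alone.

Things in the scene. Friction and masses are not known exactly. Their poses are not given: they have to be found in the camera images.
- stand: Dark steel stand fixed to the bench, plate 156 x 116 x 8 mm, carrying an open aluminium pan on a pivot. Origin: plate centre on the bench top; x (level) points to the pan's gate end, y across, z up. Pan inside: x -77 to +80 mm, 90 mm wide, floor at z = 74 mm when level, wall tops at 118 mm. Pivot axis along y at x = 68, z = 70 mm. The cream tray stands at the +x end.
- pan (a joint): Tipping angle of the pan about its pivot, rad: 0 = level on its rest, grows as the handle end is lifted, stop at 0.8. It falls back to 0 by its own weight if let go (lifting takes about 2 N). The stones begin to slide at 0.25 to 0.4; 0.65 empties the pan.
- gate (a joint): Blue gate plate, 90 x 43 x 3 mm, shutting the pan's +x end, hinged along its lower edge. Rad: 0 = upright, shut; grows as it folds outward and down; 1.57 = flush with the pan floor; stop at 1.65. No latch, a light hinge (under 1 N), and past about 0.6 it drops open by itself: push it outward with shut fingers from inside the pan, then down.
- gate_hinge (a point): Middle of the gate's hinge line at the end of the pan floor: x = 80, y = 0, z = 74 mm in the stand's frame with the pan level. The gate reaches 43 mm from here.
- pan_handle (a point): Middle of the round black handle bar (12 mm thick, 88 mm long, along y) at the end away from the gate: x = -127, y = 0, z = 90 mm in the stand's frame with the pan level. 47 mm from the bar's axis to the pan's rear wall; thin side arms at y = +-40 mm. Grip from above, closing along the stand's x; the bar can turn in the grip.
- catch_tray: Loose cream sorting tray, 160 (x) x 120 (y) x 16 mm, walls 3 mm, floor 3 mm; origin at the centre of its underside, x along its long side. It already stands below the gate end and need not be moved.
- green_stone: Polished turquoise-green oval stone, 24 (x) x 34 (y) x 7 mm, flat underside; origin at the centre of the underside. Starts in the rear half of the pan.
- red_stone: Polished orange-red oval stone, 21 (x) x 30 (y) x 7 mm, flat underside; origin at the centre of the underside. Starts in the rear half of the pan.
- yellow_tray: Bystander: empty loose yellow tray, 122 x 106 x 45 mm, origin at the centre of its underside. Leave it where it is.
- loupe: Bystander: folding loupe, 26 x 59 x 15 mm, origin at the centre of its underside. Leave it where it is.

How it is judged (in metres and radians):
On the way, in this order (a step that is already met when the one before it is completed fails the run):
1. the gate is lowered while the pan is level with both stones in it (value of joint gate above 1.35 rad and value of joint pan below 0.12 rad and x of green_stone in the frame of stand between -0.08 and 0.085 m and y of green_stone in the frame of stand between -0.046 and 0.046 m and z of each of green_stone, red_stone in the frame of stand above 0.065 m and x of red_stone in the frame of stand between -0.08 and 0.085 m and y of red_stone in the frame of stand between -0.046 and 0.046 m), for 0.1 s.
2. the pan is tipped with the gate down (value of joint gate above 1.3 rad and value of joint pan above 0.15 rad), for 0.1 s.
3. both stones lie in the cream tray (x of green_stone in the frame of catch_tray between -0.076 and 0.076 m and y of green_stone in the frame of catch_tray between -0.056 and 0.056 m and z of green_stone in the frame of catch_tray between -0.005 and 0.025 m and x of red_stone in the frame of catch_tray between -0.076 and 0.076 m and y of red_stone in the frame of catch_tray between -0.056 and 0.056 m and z of red_stone in the frame of catch_tray between -0.005 and 0.025 m), for 0.1 s.
At the end, for the whole second after the job is handed in: Both stones lie at rest inside the cream tray (centres within its walls), the pan is back level on its rest (below 0.1 rad) and the gate is down (beyond 1.3 rad) (all of step 3 and value of joint pan below 0.1 rad and value of joint gate above 1.3 rad and linear speed of each of green_stone, red_stone below 0.03 m/s); the robot touches nothing.
It fails at once if the pan is tipped (over 0.2 rad) while the gate is up (below 1.1 rad) (value of joint pan above 0.2 rad and value of joint gate below 1.1 rad).
It fails at once if a stone is touched by the fingers (contact force between the fingers and green_stone above 0.5 N or contact force between the fingers and red_stone above 0.5 N).
It fails at once if the yellow tray or the loupe is disturbed (over 30 mm) (distance of any of yellow_tray, loupe from where it was at the start of the episode above 0.03 m).
It also fails if it takes over 58 s, if anything falls off the work surface, if the arm or the gripper's body presses on something with over 40 N, if the wrist force passes 120 N, or if a joint passes its speed limit or range.

### The arm

A 6-joint arm with a two-finger parallel gripper is mounted at the origin on a cart in front of the work surface, level with it; the furniture and walls round the work are solid. World frame = base frame: x ahead of the robot, y to its left, z up, the work surface at z = 0. Lengths are in m, angles in degrees, forces in N, time in s.
With the tool pointing down it reaches from about 0.35 to 0.875 m from the base axis. Payload 4.2 kg.
Tool frame: the origin (TCP) lies midway between the tips of the shut fingers; the grasp point (between the pads) lies 19 mm behind it; x points along the fingers, y is the direction in which the jaws open and shut, and the axes are right-handed (so a half turn about x gives the same grasp; the last joint's range is limited). The gripper opens to 87 mm and grips with 3 to 60 N. Pads are 19 mm wide; open, the fingers measure 117 mm over their backs; the gripper's body (75 mm by 190 mm) begins 51 mm behind the grasp point.
Start: joints at [87.468, 22.042, 0.453, 0, -68.411, -14.817], TCP at [0.186, 0.597, 0.197] pointing down, gripper open.
Joint ranges: [-179.83, 179.83], [-69.29, 118.12], [-61.27, 80.66], [-181.25, 117.63], [-171.15, -9.14], [-177.46, 177.46]. Speed limits (degrees/s): [159.86, 159.86, 180, 180, 180, 180].

### API

Orientations are given as a 3x3 rotation matrix whose columns are the frame's x, y, z axes.
In Python, from station import r gives the robot as it stands.
- The arm moves only by the tool play_rows, never from a script. Its argument "plan" is a list that holds one entry, the list of rows, each a list of 6 numbers: the shift along the tool's x, y, z in cm, then the turn, a rotation vector about the tool's x, y, z in units of 10 degrees (1.0 is 10 degrees). A call has 1 to 5 rows; each row is the pose to reach, as a shift and turn from the pose commanded when the call began, along the tool's axes at that moment; what a row does not reach only later rows make up. A row lasts 1/8 s, in which the tool goes at most 62.5 mm and 10.7 degrees, less where a joint would pass 70% of its speed; a pose out of reach is approached as far as the arm can. A call with a gripper value outside its range is refused whole. "hand" is the opening, from 0 (shut) to 1 (fully open), set as the call begins (left out, the last holds). The fingers move at their own pace and stop on an object; the grip force is fixed at half the most. Time passes only in rows, so rows that repeat a pose let the fingers close. It gives the time, the measured TCP pose, the force and the opening at its end, in the units of the state.
- r.sense(): the state, without advancing time (a new reading comes with each control period).
- r.capture(name): name is "scene" or "side" or "wrist"; returns (picture, depth): 420x560x3 uint8, blue, green, red; 420x560 float32, m along the optical axis (not along the pixel's ray), 0 where there is no reading.
- r.get_calibration(name): a dict with "vfov" (degrees; the focal length in pixels is half the picture's height over the tangent of half this angle, whatever the lens; pixels are square), "cx", "cy" (the principal point, pixels), "rvec" (rotation vector, rad) and "tvec" (3), from world to camera coordinates, as OpenCV has them. Camera axes: x right, y down, z forward; pixel columns grow to the right and rows downward; lengths in m; the calibration is good to about 2 mm. A picture is of the moment at which its call begins: read the wrist's pose just before it. get_calibration takes no time and is no camera call; for the wrist camera it gives the pose at the moment of the call.
- r.finish_job(): hands the job in, once; it reports no verdict.
The state is a dict: "time_s": time; "joints": joint angles; "joint_velocities": joint speeds; "effort": joint torques, N m; "tcp_pos": TCP position; "ee_rot": TCP orientation; "wrist_force": force on the tool from outside, world axes, zero at the start; "moment": the same for the moment, N m; "gripper_width": opening from 0.0 (shut) to 1.0 (fully open).
Only numpy, scipy, OpenCV 4.12 (cv2) and the standard library are available. Lean on these libraries where they do the work, as an engineer would, in place of code of your own. Each camera call takes 0.05 s, during which the arm holds its last target.

## Working session

There is one attempt and no reset: what is moved stays moved. The work goes in short steps, Python scripts to look and compute and a tool call to move; the robot and the scene stay as the last step left them, time stands still between calls to the robot, and variables do not carry over. Pictures are saved under pics/ and viewed, and the job is handed in when it is done.

Besides the shell and the picture viewer there is one more tool, called after "Emit:" as name(argument=value, ...) on one line, values as JSON. play_rows: Moves the arm, as the interface text tells. Its arguments: {"type":"object","properties":{"plan":{"type":"array","items":{"type":"array","items":{"type":"array","items":{"type":"number"}}}},"hand":{"type":"number"}},"required":["plan"]}

```bash
ls; mkdir -p pics; python3 - <<'E'
from station import r
import cv2
s=r.sense();print(s)
for n in("scene","side","wrist"):
    p,d=r.capture(n);cv2.imwrite(f"pics/{n}0.png",p);import numpy as np;np.save(f"pics/{n}0.npy",d)
    print(n,r.get_calibration(n))
E
```

```text
pics
{'time_s': 0.0, 'joints': array([ 8.74660974e+01,  2.20899552e+01,  3.79831343e-01, -2.78126678e-02,
       -6.84110385e+01, -1.48162421e+01]), 'joint_velocities': array([-0.05491576,  0.07888767, -0.03812907,  0.01522399, -0.06344379,
        0.05146018]), 'effort': array([ 3.95980669e-04, -3.90673113e+01,  1.87403941e+01,  4.21971023e+00,
        1.10033032e-02, -1.87887249e-04]), 'tcp_pos': array([0.18617906, 0.59593924, 0.19617155]), 'ee_rot': array([[-5.44416946e-04, -2.98380702e-01, -9.54446782e-01],
       [-2.09261670e-03, -9.54444494e-01,  2.98381180e-01],
       [-9.99997662e-01,  2.15973505e-03, -1.04780683e-04]]), 'wrist_force': array([0.1685555 , 0.24379976, 0.66433441]), 'moment': array([ 0.02276126,  0.01064952, -0.00502613]), 'gripper_width': 1.0002781260318692}
scene {'vfov': 43.726089871601545, 'cx': 289.34568669243714, 'cy': 197.38713068228685, 'rvec': array([ 1.16325058, -2.35270793,  0.98810506]), 'tvec': array([0.29801652, 0.35321335, 1.21835857])}
side {'vfov': 57.259905249722316, 'cx': 277.3167830730312, 'cy': 211.8282035095844, 'rvec': array([ 0.27711265, -2.69132196,  1.35468731]), 'tvec': array([0.46017613, 0.11301046, 1.13774997])}
wrist {'vfov': 67.7024815736594, 'cx': 278.6552167704857, 'cy': 215.57335693438958, 'rvec': array([-1.74370927,  2.37334242,  0.3505515 ]), 'tvec': array([ 0.62403536, -0.03586026,  0.39277723])}
```

View pics/scene0.png

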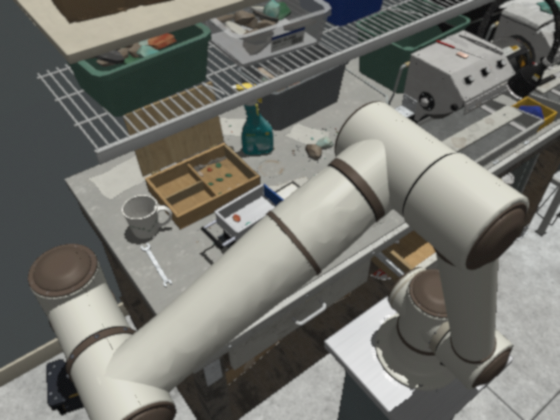

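View pics/side0.png

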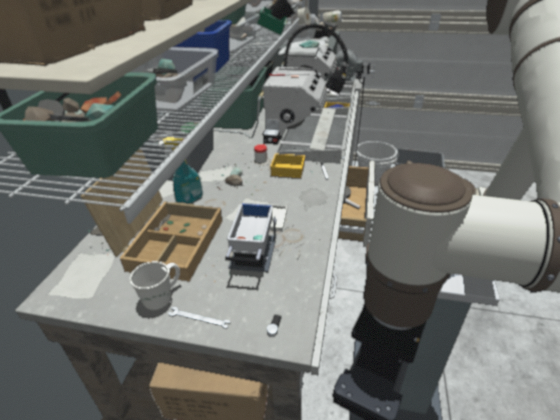

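View pics/wrist0.png

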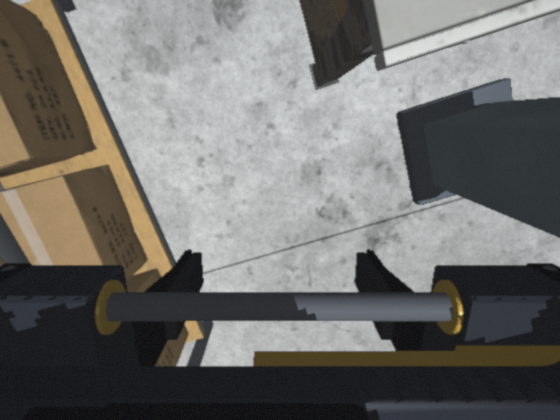

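The side view shows the pan at about (252,232), with the blue gate at the far end (258,210) and the black handle near (250,258). The yellow tray is at (288,165) and the loupe at (274,325). The wrist camera sees only the floor. I'll zoom in and measure with depth.

```bash
cat > h.py <<'E'
import numpy as np, cv2
from station import r
def K(c):
    f=210/np.tan(np.radians(c['vfov'])/2);return f,c['cx'],c['cy']
def RT(c): return cv2.Rodrigues(np.array(c['rvec']))[0],np.array(c['tvec'])
def pt(c,u,v,d):
    f,cx,cy=K(c);R,t=RT(c)
    return R.T@(np.array([(u-cx)/f*d,(v-cy)/f*d,d])-t)
def onz(c,u,v,z):
    f,cx,cy=K(c);R,t=RT(c)
    o=-R.T@t;w=R.T@np.array([(u-cx)/f,(v-cy)/f,1]);return o+w*(z-o[2])/w[2]
def proj(c,P):
    f,cx,cy=K(c);R,t=RT(c);q=R@np.array(P)+t;return q[0]/q[2]*f+cx,q[1]/q[2]*f+cy
def crop(im,x0,y0,x1,y1,k,name):
    cv2.imwrite(name,cv2.resize(im[y0:y1,x0:x1],None,fx=k,fy=k,interpolation=cv2.INTER_CUBIC))
E
python3 - <<'E'
from h import *
p=cv2.imread('pics/side0.png');d=np.load('pics/side0.npy');c=r.get_calibration('side')
crop(p,200,180,320,280,6,'pics/s1.png')
p2=cv2.imread('pics/scene0.png');crop(p2,190,170,310,260,6,'pics/s2.png')
for u,v in[(250,300),(200,280),(250,262),(235,240),(268,240),(251,229),(258,210),(283,212),(272,325),(288,165),(330,200)]:
    print(u,v,d[v,u],pt(c,u,v,d[v,u]).round(3))
E
```

```text
250 300 0.99841005 [0.48  0.29  0.001]
200 280 1.0617623 [ 0.635  0.248 -0.001]
250 262 0.9890617 [0.489 0.239 0.087]
235 240 1.0194023 [0.541 0.193 0.113]
268 240 1.1823227 [0.489 0.054 0.005]
251 229 1.1157372 [0.527 0.095 0.075]
258 210 1.1590453 [0.523 0.025 0.094]
283 212 1.3 [ 0.473 -0.098  0.003]
272 325 0.9188956 [0.404 0.364 0.013]
288 165 1.5530473 [ 0.517 -0.412  0.005]
330 200 1.363651 [ 0.326 -0.209 -0.004]
```

View pics/s1.png

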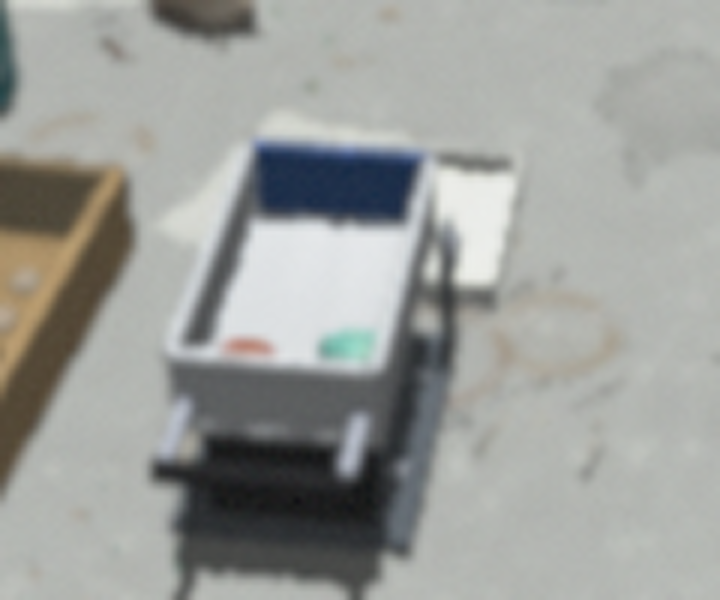

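View pics/s2.png

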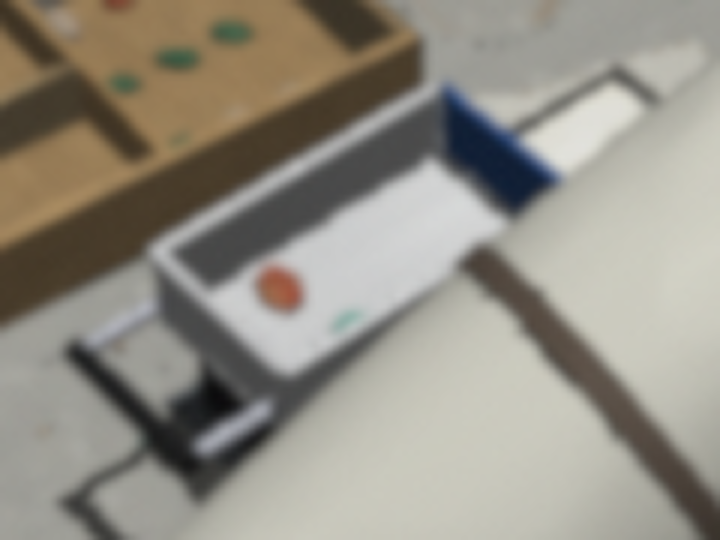

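The blue gate is upright and shut at the far end. The stones lie in the rear of the pan, red on the left and green on the right as seen from the handle. A wooden box stands on the +x side. Next I'll get a rough stand frame from the rim corners.

```bash
python3 - <<'E'
from h import *
p=cv2.imread('pics/side0.png');d=np.load('pics/side0.npy');c=r.get_calibration('side')
for n,u,v in[('RL',168,358),('RR',392,372),('FL',248,142),('FR',435,152)]:
    print(n,onz(c,200+u/6,180+v/6,.118).round(4))
for n,u,v in[('hL',155,468),('hR',355,476)]:
    print(n,onz(c,200+u/6,180+v/6,.09).round(4))
# depth map heights
f,cx,cy=K(c);R,t=RT(c)
v,u=np.mgrid[:420,:560];P=(np.stack([(u-cx)/f*d,(v-cy)/f*d,d],-1)-t)@R
m=(d>0)
# top heights over grid
for x0 in np.arange(.3,1.0,.05):
    print(round(x0,2),[ (round(float(P[...,2][k].max()),2) if (k:=(m&(abs(P[...,0]-x0)<.025)&(abs(P[...,1]-y0)<.025)&(P[...,2]<1.2))).any() else None) for y0 in np.arange(-.25,.5,.05)])
c2=r.get_calibration('scene')
for n,u,v in[('RL',150,250),('RR',285,380),('FL',443,85)]:
    print(n,onz(c2,190+u/6,170+v/6,.118).round(4))
for n,u,v in[('hL',70,348),('hR',185,480)]: print(n,onz(c2,190+u/6,170+v/6,.09).round(4))
E
```

```text
RL [0.5578 0.2004 0.118 ]
RR [0.4588 0.1907 0.118 ]
FL [0.5706 0.0355 0.118 ]
FR [0.4774 0.0267 0.118 ]
hL [0.5533 0.2405 0.09  ]
hR [0.467  0.2287 0.09  ]
0.3 [0.0, 0.0, 0.0, 0.0, 0.0, 0.0, 0.0, 0.0, 0.0, 0.0, 0.0, 0.0, 0.0, 0.0, 0.0]
0.35 [0.0, 0.0, 0.0, 0.01, 0.0, 0.0, 0.0, 0.0, 0.0, 0.01, 0.0, 0.0, 0.0, 0.0, 0.0]
0.4 [0.0, 0.0, 0.01, 0.0, 0.0, 0.0, 0.0, 0.0, 0.0, 0.0, 0.0, 0.0, 0.02, 0.02, 0.0]
0.45 [0.0, 0.0, 0.0, 0.02, 0.02, 0.02, 0.12, 0.12, 0.12, 0.12, 0.1, 0.0, 0.0, 0.01, 0.0]
0.5 [0.0, 0.0, 0.0, 0.02, 0.01, 0.12, 0.12, 0.12, 0.12, 0.12, 0.1, 0.0, 0.01, 0.01, 0.0]
0.55 [0.0, 0.0, 0.01, 0.02, None, None, 0.12, 0.12, 0.12, 0.12, 0.1, 0.0, 0.01, 0.01, 0.0]
0.6 [0.01, 0.0, 0.01, 0.02, None, 0.0, 0.12, 0.0, 0.01, 0.01, 0.0, 0.0, 0.01, 0.01, 0.0]
0.65 [0.59, 0.59, 0.6, 0.59, 0.59, 0.59, 0.59, 0.59, 0.59, 0.59, 0.59, 0.59, 0.59, 0.59, 0.0]
0.7 [0.6, 0.6, 0.6, 0.6, 0.6, 0.59, 0.59, 0.6, 0.59, 0.59, 0.6, 0.6, 0.6, 0.59, 0.0]
0.75 [0.62, 0.62, 0.63, 0.64, 0.64, 0.59, 0.66, 0.66, 0.67, 0.68, 0.68, 0.69, 0.7, 0.59, 0.0]
0.8 [0.61, 0.61, 0.59, 0.59, 0.64, 0.59, 0.49, 0.47, 0.47, 0.59, 0.59, 0.6, 0.7, 0.6, 0.0]
0.85 [0.45, 0.46, 0.44, 0.25, 0.38, 0.1, 0.49, 0.47, 0.47, 0.47, 0.47, 0.49, 0.68, 0.59, 0.0]
0.9 [0.45, 0.45, 0.44, 0.01, 0.01, 0.25, 0.47, 0.44, 0.43, 0.49, 0.46, 0.5, 0.6, 0.36, 0.0]
0.95 [0.43, 0.43, 0.43, 0.0, None, None, 0.44, 0.46, 0.48, 0.49, 0.49, 0.49, 0.49, 0.36, 0.0]
RL [0.5595 0.1916 0.118 ]
RR [0.4612 0.1865 0.118 ]
FL [0.568 0.029 0.118]
hL [0.5547 0.2382 0.09  ]
hR [0.4617 0.2381 0.09  ]
```

```bash
cat >> h.py <<'E'
def mv(p,yaw):
    "needed shift (cm, tool axes) and turn (10deg) to TCP p, tool down, tool y at world yaw deg"
    s=r.sense();R=np.array(s['ee_rot']);a=np.radians(yaw)
    x=np.array([0,0,-1.]);y=np.array([np.cos(a),np.sin(a),0]);T=np.stack([x,y,np.cross(x,y)],1)
    return (R.T@(np.array(p)-s['tcp_pos'])*100).round(2), (cv2.Rodrigues(R.T@T)[0].ravel()*18/np.pi).round(3)
E
python3 - <<'E'
from h import *
c=r.get_calibration('wrist');R,t=RT(c);s=r.sense();E=s['ee_rot']
print('cam in tool',E.T@(-R.T@t-s['tcp_pos']),'\naxis in tool',(E.T@R.T).round(3))
print(mv([.50,.25,.36],-85))
E
```

```text
cam in tool [-1.88574041e-01  6.01483754e-05 -8.00952588e-02] 
axis in tool [[-0.    -0.291  0.957]
 [ 1.    -0.     0.   ]
 [ 0.     0.957  0.291]]
(array([-16.31,  23.7 , -40.28]), array([-2.236e+00,  1.000e-03, -9.000e-03]))
```

Emit:
play_rows(plan=[[[-5, 3, -5, -0.4, 0, 0], [-9, 6, -9, -0.8, 0, 0], [-12, 9, -13, -1.2, 0, 0], [-12, 12, -18, -1.6, 0, 0], [-12, 14, -22, -2.24, 0, 0]]])

```text
time_s: 0.78
tcp_pos: [0.3555, 0.3956, 0.3184]
ee_rot: [[0.001, 0.091, -0.996], [0.002, -0.996, -0.091], [-1.0, -0.002, -0.001]]
wrist_force: [0.9, -0.0, -0.2]
gripper_width: 0.999
```

```bash
python3 - <<'E'
from h import *
s=r.sense();print(s['time_s'],s['tcp_pos'],s['joints']);print(mv([.50,.16,.31],-85))
E
```

```text
0.775 [0.35553158 0.39564499 0.318364  ] [ 6.55376888e+01  9.20806237e+00 -8.12465656e-02 -3.07467569e-03
 -8.05913969e+01  2.97103869e+01]
(array([  0.8 ,  24.79, -12.23]), array([ 0.025, -0.006,  0.011]))
```

Emit:
play_rows(plan=[[[0, 5, -3, 0, 0, 0], [0, 10, -6, 0, 0, 0], [0, 15, -9, 0, 0, 0], [0, 20, -12, 0, 0, 0], [0, 24, -12, 0, 0, 0]]])

```text
time_s: 1.4
tcp_pos: [0.4964, 0.1668, 0.3161]
ee_rot: [[-0.002, 0.086, -0.996], [-0.001, -0.996, -0.086], [-1.0, 0.001, 0.002]]
wrist_force: [0.5, 0.7, -0.6]
gripper_width: 1.002
```

Emit:
play_rows(plan=[[[0, 0, 0, 0, 0, 0]]])

```text
time_s: 1.52
tcp_pos: [0.4954, 0.1664, 0.3171]
ee_rot: [[-0.001, 0.084, -0.996], [-0.0, -0.996, -0.084], [-1.0, 0.0, 0.001]]
wrist_force: [0.5, 0.5, -0.3]
gripper_width: 0.996
```

```bash
python3 - <<'E'
from h import *
c=r.get_calibration('wrist');p,d=r.capture('wrist');cv2.imwrite('pics/w1.png',p);np.save('pics/w1.npy',d)
import json;json.dump({k:np.array(v).tolist() for k,v in c.items()},open('pics/w1.json','w'))
p,d=r.capture('scene');cv2.imwrite('pics/sc1.png',p)
print(r.sense()['tcp_pos'])
E
```

```text
[0.49521608 0.16856286 0.31709468]
```

View pics/w1.png

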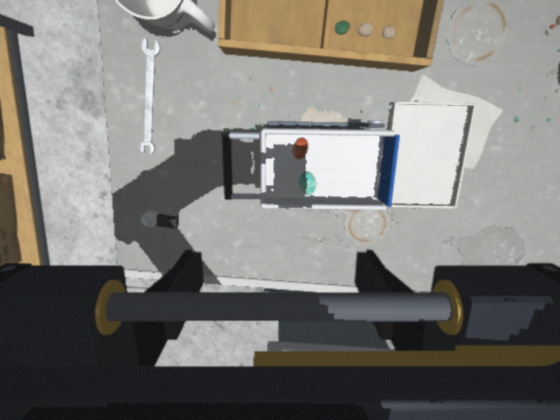

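View pics/sc1.png

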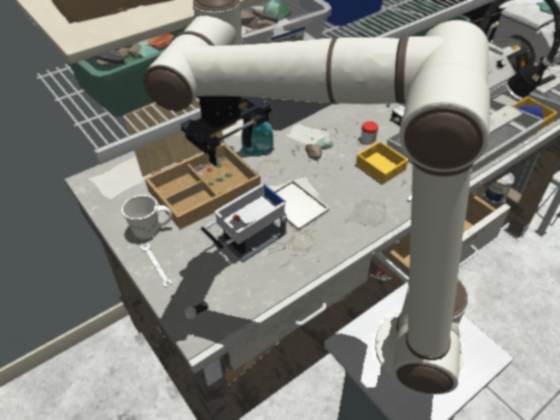

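The wrist view is clear. The handle bar is at column ~228 (rows 130–198) and the blue gate at (392,170). The cream tray spans (388–472, 103–207), with red at (300,148) and green at (308,183). I'll fit the frame by colour masks.

```bash
python3 - <<'E'
from h import *
import json
p=cv2.imread('pics/w1.png');d=np.load('pics/w1.npy');c=json.load(open('pics/w1.json'))
hsv=cv2.cvtColor(p,cv2.COLOR_BGR2HSV)
roi=np.zeros(p.shape[:2],bool);roi[90:215,215:480]=1
bl=(cv2.inRange(hsv,(105,120,50),(130,255,255))>0)&roi
f,cx,cy=K(c);R,t=RT(c)
v,u=np.mgrid[:420,:560];P=(np.stack([(u-cx)/f*d,(v-cy)/f*d,d],-1)-t)@R
# pixels of gate
g=P[bl];print('gate',bl.sum(),np.median(g,0),np.percentile(g[:,2],[5,50,95]))
def rect(m,z):
    n,l,st,ce=cv2.connectedComponentsWithStats(m.astype(np.uint8));k=1+np.argmax(st[1:,4])
    cn=np.argwhere(l==k)[:,::-1].astype(float)
    W=np.array([onz(c,a,b,z)[:2] for a,b in cn]);r_=cv2.minAreaRect((W*1000).astype(np.float32))
    return r_,cv2.boxPoints(r_).round(1)
top=bl&(P[...,2]>.108);print('gate top',rect(bl&(P[...,2]>.11),.117))
rim=roi&(abs(P[...,2]-.118)<.008);print('rim',rect(rim,.118))
h=roi&(P[...,2]>.085)&(P[...,2]<.102)&(p.max(2)<60)&(u<240);print('handle',h.sum(),rect(h,.094))
for nm,lo,hi in(('red',(0,120,60),(15,255,255)),('green',(75,80,60),(95,255,255))):
    m=(cv2.inRange(hsv,lo,hi)>0)&roi;print(nm,m.sum(),rect(m,.08)[0],np.median(P[m],0))
tr=roi&(P[...,2]<.03)&(u>380)&(p.min(2)>190);print('tray',tr.sum(),rect(tr,.008))
E
```

```text
gate 883 [0.52762538 0.02853265 0.10747877] [0.08467709 0.10747877 0.11863678]
gate top (((526.7117309570312, 28.062007904052734), (87.20964813232422, 7.612254619598389), 4.05122709274292), array([[482.9,  28.8],
       [483.5,  21.2],
       [570.5,  27.3],
       [569.9,  34.9]], dtype=float32))
rim (((521.1908569335938, 107.40931701660156), (99.37886047363281, 167.69384765625), 3.918889045715332), array([[465.9, 187.7],
       [477.3,  20.4],
       [576.5,  27.2],
       [565. , 194.5]], dtype=float32))
handle 553 (((512.4157104492188, 236.1182098388672), (86.42520904541016, 11.688759803771973), 2.26595139503479), array([[469. , 240.2],
       [469.5, 228.6],
       [555.8, 232. ],
       [555.4, 243.7]], dtype=float32))
red 174 ((542.9489135742188, 140.5648193359375), (14.084075927734375, 25.156221389770508), 89.86784362792969) [0.54374143 0.14082069 0.08095979]
green 145 ((501.52777099609375, 129.53860473632812), (16.53879737854004, 17.26215171813965), 36.86533737182617) [0.50075213 0.1268072  0.08085539]
tray 7972 (((548.0973510742188, -74.54898071289062), (181.3795166015625, 141.79745483398438), 4.807886123657227), array([[ 451.8,  -11.5],
       [ 463.7, -152.8],
       [ 644.4, -137.6],
       [ 632.5,    3.7]], dtype=float32))
```

```bash
cat >> h.py <<'E'
O=np.array([.5212,.1094,0]);XS=np.array([np.sin(np.radians(4)),-np.cos(np.radians(4)),0]);YS=np.array([-XS[1],XS[0],0])
def S(x,y,z): return O+XS*x+YS*y+np.array([0,0,z])
E
python3 - <<'E'
from h import *
print(mv(S(.045,0,.19),-86),mv(S(.045,0,.1),-86))
E
```

```text
(array([12.71, 10.62, -2.  ]), array([0.1  , 0.001, 0.001])) (array([21.71, 10.62, -2.  ]), array([0.1  , 0.001, 0.001]))
```

Emit:
play_rows(hand=0, plan=[[[2, 5, -1, 0.1, 0, 0], [7, 10.6, -2, 0.1, 0, 0], [12, 10.6, -2, 0.1, 0, 0], [12.7, 10.6, -2, 0.1, 0, 0], [12.7, 10.6, -2, 0.1, 0, 0]]])

```text
time_s: 2.25
tcp_pos: [0.5256, 0.0662, 0.1916]
ee_rot: [[0.002, 0.073, -0.997], [-0.0, -0.997, -0.073], [-1.0, 0.0, -0.002]]
wrist_force: [-0.5, 0.7, 0.3]
gripper_width: 0.519
```

```bash
python3 - <<'E'
from h import *
s=r.sense();print(s['wrist_force'],s['gripper_width'])
print(mv(S(.045,0,.1),-86))
p,d=r.capture('side');cv2.imwrite('pics/s3.png',p);crop(p,190,130,330,280,5,'pics/s3.png')
E
```

```text
[-0.48005536  0.65942463  0.32673346] 0.5185197564142395
(array([9.15, 0.16, 0.15]), array([ 0.017, -0.011, -0.002]))
```

View pics/s3.png

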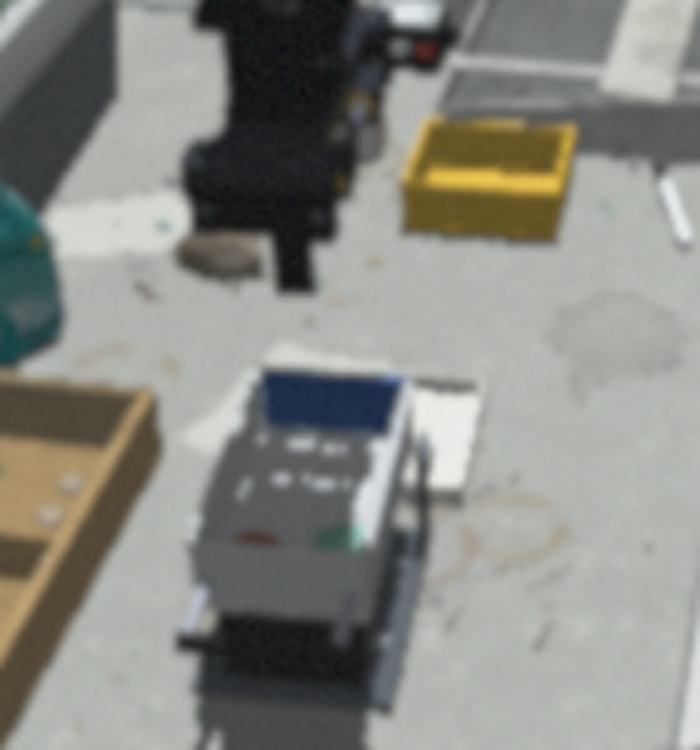

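The fingertips hang above the pan's centreline at (295,285) in the crop and are still closing. I'll wait until they're shut.

Emit:
play_rows(plan=[[[0, 0, 0, 0, 0, 0], [0, 0, 0, 0, 0, 0], [0, 0, 0, 0, 0, 0], [0, 0, 0, 0, 0, 0], [0, 0, 0, 0, 0, 0]]])

```text
time_s: 2.92
tcp_pos: [0.5245, 0.065, 0.1903]
ee_rot: [[0.0, 0.071, -0.998], [-0.0, -0.998, -0.071], [-1.0, 0.0, -0.0]]
wrist_force: [0.9, -1.2, -1.0]
gripper_width: 0.012
```

Emit:
play_rows(plan=[[[3, 0, 0, 0, 0, 0], [6, 0, 0, 0, 0, 0], [9, 0.1, 0.1, 0, 0, 0], [9, 0.1, 0.1, 0, 0, 0]]])

```text
time_s: 3.42
tcp_pos: [0.5218, 0.0631, 0.0982]
ee_rot: [[-0.005, 0.07, -0.998], [-0.002, -0.998, -0.07], [-1.0, 0.002, 0.006]]
wrist_force: [0.5, 0.8, 0.4]
gripper_width: 0.008
```

Now I'll push outward along tool y, watching the force.

Emit:
play_rows(plan=[[[0, 1, 0, 0, 0, 0], [0, 2, 0, 0, 0, 0], [0, 3, 0, 0, 0, 0], [0, 3.8, 0, 0, 0, 0], [0, 4.5, 0, 0, 0, 0]]])

```text
time_s: 4.05
tcp_pos: [0.5268, 0.0184, 0.1005]
ee_rot: [[0.0, 0.07, -0.998], [0.0, -0.998, -0.07], [-1.0, -0.0, -0.0]]
wrist_force: [0.2, -0.6, 0.9]
gripper_width: 0.002
```

Emit:
play_rows(plan=[[[0, 0.8, 0, 0, 0, 0], [0, 1.6, 0, 0, 0, 0], [0, 1.6, 0, 0, 0, 0]]])

```text
time_s: 4.42
tcp_pos: [0.5278, 0.0026, 0.1002]
ee_rot: [[-0.0, 0.07, -0.998], [-0.0, -0.998, -0.07], [-1.0, 0.0, 0.0]]
wrist_force: [1.1, -0.3, -0.5]
gripper_width: 0.0
```

```bash
python3 - <<'E'
from h import *
s=r.sense();print((s['tcp_pos']-O)@XS)
p,d=r.capture('side');crop(p,190,130,330,280,5,'pics/s4.png')
p,d=r.capture('scene');crop(p,190,100,340,260,4,'pics/sc4.png')
E
```

```text
0.10704813543346513
```

View pics/s4.png

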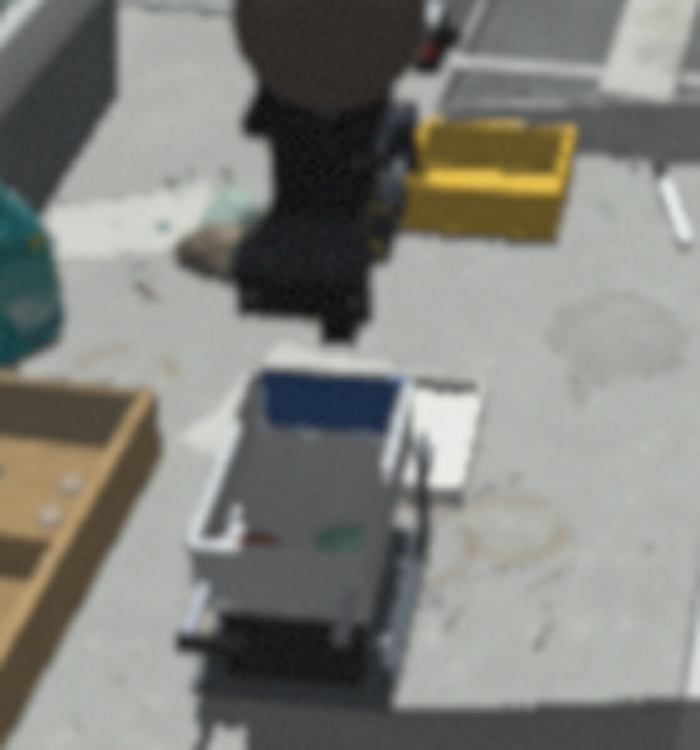

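View pics/sc4.png

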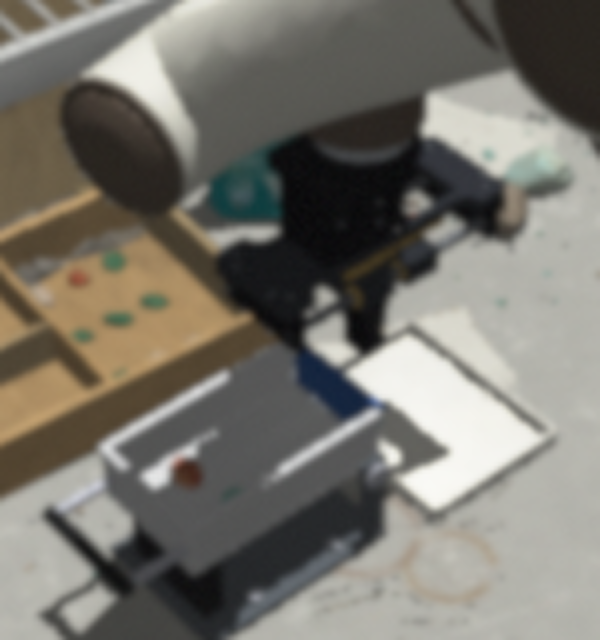

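```bash
python3 - <<'E'
from h import *
s=r.sense();print(s['tcp_pos'],s['gripper_width'],s['wrist_force'],s['joints'])
for n in('side','scene'):
    c=r.get_calibration(n)
    u=proj(c,s['tcp_pos']);print(n,u, [proj(c,S(.083,y,.118)) for y in(-.045,.045)])
    print([proj(c,S(-.080,y,.118)) for y in(-.045,.045)])
c=r.get_calibration('side');p,d=r.capture('side')
for u,v in[(258,190),(258,195),(256,180),(257,209)]:print(u,v,pt(c,u,v,d[v,u]))
p,d=r.capture('wrist');cv2.imwrite('pics/w4.png',p)
E
```

```text
[0.5278998  0.00304283 0.10021297] 0.004649248558117086 [-0.01585901  0.53812726  0.42525526] [ 1.79492281e+01  1.80963698e+01 -2.09264408e+01 -2.15212031e-03
 -5.09794606e+01  7.60967495e+01]
side (np.float64(258.25985341484807), np.float64(203.88553784651816)) [(np.float64(271.1854102711458), np.float64(204.5466787032861)), (np.float64(241.46669922502224), np.float64(202.5236571817488))]
[(np.float64(261.35617355419373), np.float64(240.28502052179397)), (np.float64(227.97977298842503), np.float64(237.59734114192221))]
scene (np.float64(280.1420593909026), np.float64(192.91004347847723)) [(np.float64(284.2661295594259), np.float64(200.8732586446194)), (np.float64(262.79825434282526), np.float64(183.50296341153646))]
[(np.float64(235.53752738386484), np.float64(230.99042842679538)), (np.float64(214.55244702660036), np.float64(211.5837910536855))]
258 190 [0.50031502 0.08947427 0.20965896]
258 195 [0.52480559 0.01037546 0.13808447]
256 180 [0.50517355 0.08608409 0.23859344]
257 209 [0.52472649 0.03000686 0.10062351]
```

View pics/w4.png

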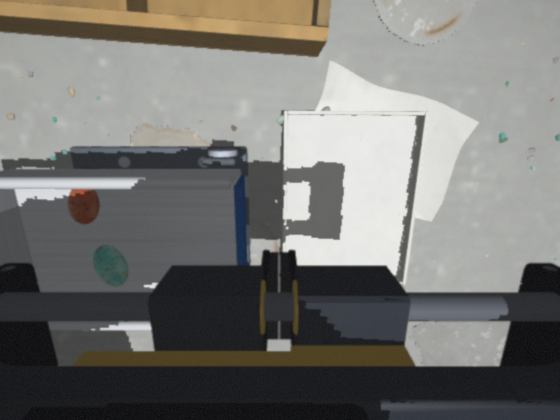

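The gate is still upright: it's the blue strip at (240,210) in the wrist view. The fingers are outside it, so they probably passed over. I'll check the real fingertip height in the images against the reported TCP.

```bash
python3 - <<'E'
from h import *
c=r.get_calibration('side');print('s3 tcp proj',proj(c,[.5256,.0662,.1916]),'seen ~',(190+295/5,130+290/5))
for n in('side','scene'):
    c=r.get_calibration(n);p,d=r.capture(n)
    f,cx,cy=K(c);R,t=RT(c);v,u=np.mgrid[:420,:560];P=(np.stack([(u-cx)/f*d,(v-cy)/f*d,d],-1)-t)@R
    m=(d>0)&(p.max(2)<70)&(abs(P[...,0]-.528)<.03)&(abs(P[...,1]-.003)<.04)&(P[...,2]>.05)&(P[...,2]<.3)
    z=P[m];i=z[:,2].argsort()[:25];print(n,len(z));print(np.c_[z[i],u[m][i],v[m][i]].round(3)[::3])
    if n=='scene':
        w=cv2.resize(p[150:230,220:330],None,fx=7,fy=7,interpolation=cv2.INTER_NEAREST);cv2.imwrite('pics/sc5.png',w)
    else:
        w=cv2.resize(p[170:240,220:310],None,fx=8,fy=8,interpolation=cv2.INTER_NEAREST);cv2.imwrite('pics/s5.png',w)
E
```

```text
s3 tcp proj (np.float64(251.65269415361863), np.float64(190.01831897821322)) seen ~ (249.0, 188.0)
side 171
[[ 5.17e-01  2.80e-02  8.60e-02  2.60e+02  2.13e+02]
 [ 5.28e-01  1.20e-02  1.31e-01  2.57e+02  1.97e+02]
 [ 5.33e-01  1.40e-02  1.32e-01  2.55e+02  1.97e+02]
 [ 5.28e-01  1.00e-02  1.34e-01  2.57e+02  1.96e+02]
 [ 5.34e-01  1.30e-02  1.35e-01  2.55e+02  1.96e+02]
 [ 5.22e-01  1.10e-02  1.39e-01  2.59e+02  1.95e+02]
 [ 5.30e-01  1.30e-02  1.39e-01  2.56e+02  1.95e+02]
 [ 5.18e-01  1.40e-02  1.41e-01  2.60e+02  1.95e+02]
 [ 5.07e-01 -3.00e-03  2.14e-01  2.64e+02  1.71e+02]]
scene 618
[[5.22e-01 2.50e-02 7.90e-02 2.75e+02 2.03e+02]
 [5.25e-01 2.70e-02 8.20e-02 2.74e+02 2.02e+02]
 [5.26e-01 2.60e-02 8.40e-02 2.74e+02 2.01e+02]
 [5.47e-01 3.10e-02 8.50e-02 2.68e+02 1.97e+02]
 [5.43e-01 2.70e-02 8.70e-02 2.70e+02 1.97e+02]
 [5.49e-01 3.00e-02 8.80e-02 2.68e+02 1.96e+02]
 [5.56e-01 2.80e-02 8.90e-02 2.67e+02 1.94e+02]
 [5.10e-01 2.70e-02 8.90e-02 2.77e+02 2.03e+02]
 [5.24e-01 2.70e-02 9.00e-02 2.74e+02 2.00e+02]]
```

View pics/s5.png

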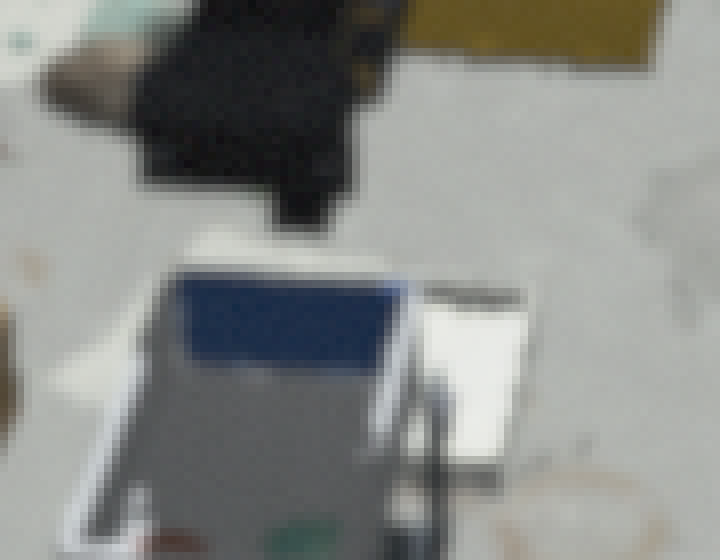

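View pics/sc5.png

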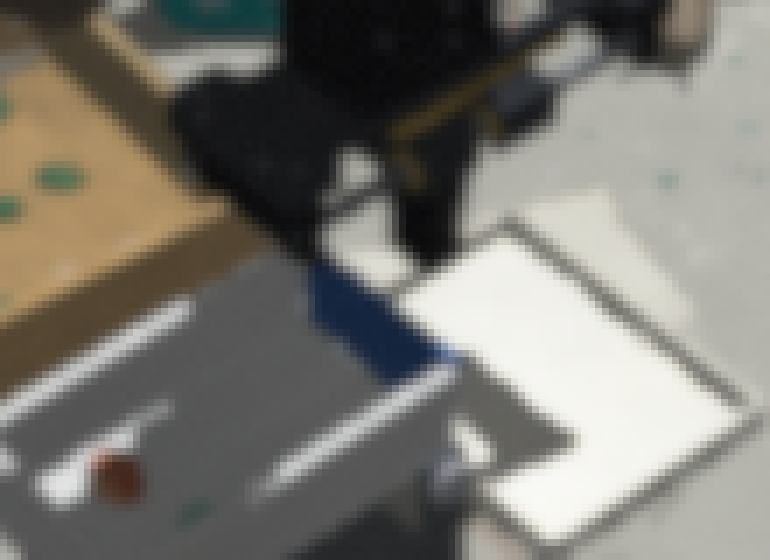

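```bash
python3 - <<'E'
from h import *
s=r.sense();c=r.get_calibration('wrist');p,d=r.capture('wrist')
E=s['ee_rot']
print('tcp px',proj(c,s['tcp_pos']))
for v in range(235,300,5):
    for u in(270,279,289):
        q=pt(c,u,v,d[v,u]);print(u,v,d[v,u].round(3),(E.T@(q-s['tcp_pos'])).round(3),end=' | ')
    print()
E
```

```text
tcp px (np.float64(278.5278719315287), np.float64(249.07213026016643))
270 235 0.306 [ 0.099 -0.008  0.027] | 279 235 0.306 [0.099 0.    0.027] | 289 235 0.304 [0.097 0.01  0.026] | 
270 240 0.307 [ 0.099 -0.008  0.032] | 279 240 0.308 [0.1   0.    0.033] | 289 240 0.306 [0.097 0.01  0.032] | 
270 245 0.309 [ 0.099 -0.008  0.038] | 279 245 0.309 [0.099 0.    0.038] | 289 245 0.306 [0.096 0.01  0.036] | 
270 250 0.31 [ 0.098 -0.008  0.043] | 279 250 0.311 [0.099 0.    0.043] | 289 250 0.172 [-0.029  0.006 -0.012] | 
270 255 0.17 [-0.032 -0.005 -0.01 ] | 279 255 0.172 [-0.03   0.    -0.009] | 289 255 0.167 [-0.035  0.006 -0.011] | 
270 260 0.165 [-0.038 -0.004 -0.01 ] | 279 260 0.165 [-0.037  0.    -0.01 ] | 289 260 0.161 [-0.041  0.005 -0.011] | 
270 265 0.16 [-0.043 -0.004 -0.01 ] | 279 265 0.159 [-0.043  0.    -0.01 ] | 289 265 0.156 [-0.046  0.005 -0.011] | 
270 270 0.154 [-0.049 -0.004 -0.01 ] | 279 270 0.154 [-0.049  0.    -0.01 ] | 289 270 0.152 [-0.051  0.005 -0.01 ] | 
270 275 0.15 [-0.053 -0.004 -0.009] | 279 275 0.154 [-0.05   0.    -0.007] | 289 275 0.149 [-0.054  0.005 -0.01 ] | 
270 280 0.145 [-0.059 -0.004 -0.009] | 279 280 0.156 [-0.049  0.    -0.004] | 289 280 0.144 [-0.06   0.005 -0.01 ] | 
270 285 0.139 [-0.064 -0.004 -0.01 ] | 279 285 0.14 [-0.063  0.    -0.01 ] | 289 285 0.14 [-0.064  0.005 -0.01 ] | 
270 290 0.135 [-0.068 -0.004 -0.01 ] | 279 290 0.14 [-0.064  0.    -0.007] | 289 290 0.136 [-0.068  0.005 -0.009] | 
270 295 0.088 [-0.111 -0.002 -0.033] | 279 295 0.087 [-0.112  0.    -0.034] | 289 295 0.088 [-0.111  0.003 -0.033] |
```

```bash
python3 - <<'E'
from h import *
import json
s=r.sense();c=r.get_calibration('wrist');p,d=r.capture('wrist');E=s['ee_rot']
for u,v in[(200,275),(200,300),(200,340),(350,280),(350,330),(279,345),(240,360),(20,280)]:
    print(u,v,(E.T@(pt(c,u,v,d[v,u])-s['tcp_pos'])).round(3))
c=json.load(open('pics/w1.json'));d=np.load('pics/w1.npy');t=np.array([.4953,.1680,.317])
a=np.radians(-85);x=np.array([0,0,-1.]);y=np.array([np.cos(a),np.sin(a),0]);E=np.stack([x,y,np.cross(x,y)],1)
print('open')
for u,v in[(200,253),(198,256),(195,258),(190,265),(362,253),(364,258),(370,265),(180,280),(165,320),(380,300)]:
    print(u,v,(E.T@(pt(c,u,v,d[v,u])-t)).round(3))
E
```

```text
200 275 [-0.108 -0.023 -0.038]
200 300 [-0.118 -0.02  -0.036]
200 340 [-0.12  -0.02  -0.026]
350 280 [-0.111  0.02  -0.038]
350 330 [-0.119  0.019 -0.028]
279 345 [0.099 0.    0.156]
240 360 [-0.125 -0.009 -0.024]
20 280 [-0.103 -0.078 -0.034]
open
200 253 [-0.029 -0.042 -0.01 ]
198 256 [-0.033 -0.042 -0.01 ]
195 258 [-0.036 -0.043 -0.01 ]
190 265 [-0.044 -0.043 -0.01 ]
362 253 [-0.028  0.048 -0.009]
364 258 [-0.035  0.047 -0.01 ]
370 265 [-0.044  0.048 -0.01 ]
180 280 [-0.06  -0.044 -0.01 ]
165 320 [-0.113 -0.03  -0.027]
380 300 [-0.112  0.03  -0.032]
```

Depth from two views agrees: the real fingertips sit about 27 mm short of the reported TCP, along the tool. That's why the fingers cleared the gate top, and nothing was touched. I'll account for that from here (tip z = TCP z + 27 mm): rise, go back over the pan and lower deeper.

Emit:
play_rows(plan=[[[-3, 0, 0, 0, 0, 0], [-3, -3, 0, 0, 0, 0], [-3, -6.2, 0, 0, 0, 0], [-3, -6.2, 0, 0, 0, 0]]])

```text
time_s: 5.32
tcp_pos: [0.5235, 0.0665, 0.1304]
ee_rot: [[0.0, 0.073, -0.997], [0.0, -0.997, -0.073], [-1.0, -0.0, -0.0]]
wrist_force: [-0.7, 0.4, -0.2]
gripper_width: 0.009
```

```bash
python3 - <<'E'
from h import *
print(mv(S(.045,0,.073),-86))
E
```

```text
(array([ 5.74,  0.2 , -0.06]), array([ 0.021, -0.003,  0.001]))
```

Emit:
play_rows(plan=[[[2, 0, 0, 0, 0, 0], [4, 0, 0, 0, 0, 0], [5.7, 0.2, 0, 0, 0, 0], [5.7, 0.2, 0, 0, 0, 0]]])

```text
time_s: 5.82
tcp_pos: [0.5225, 0.0619, 0.072]
ee_rot: [[-0.003, 0.07, -0.998], [-0.001, -0.998, -0.07], [-1.0, 0.001, 0.003]]
wrist_force: [-0.2, -0.5, 1.0]
gripper_width: 0.004
```

```bash
python3 - <<'E'
from h import *
s=r.sense();print(s['tcp_pos'],s['wrist_force'])
p,d=r.capture('scene');cv2.imwrite('pics/sc6.png',cv2.resize(p[150:250,200:330],None,fx=6,fy=6))
E
```

```text
[0.52254781 0.06186864 0.07200479] [-0.18587704 -0.47726538  0.96720664]
```

View pics/sc6.png

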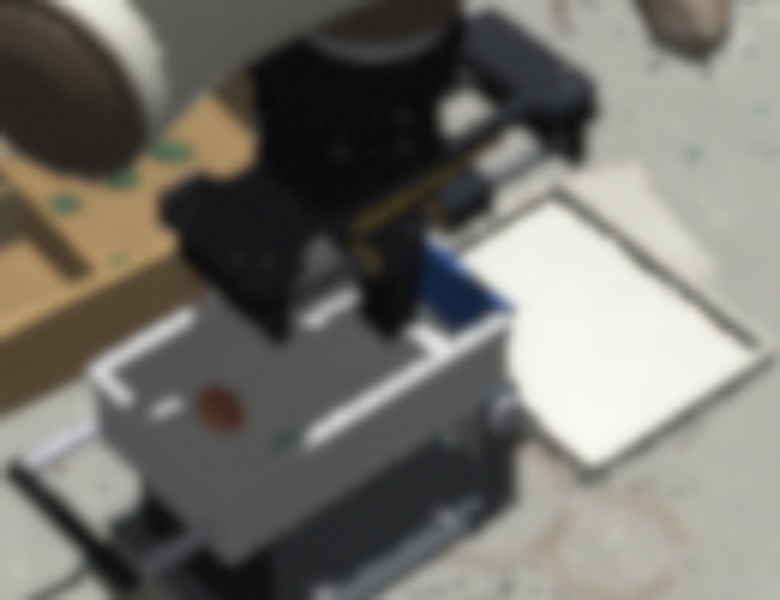

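The shut fingertips are now inside the pan at (390,330), just short of the gate and well away from the stones at (220,405) and (288,437). I'll push outward.

Emit:
play_rows(plan=[[[0, 1, 0, 0, 0, 0], [0, 2, 0, 0, 0, 0], [0, 3, 0, 0, 0, 0], [0, 4, 0, 0, 0, 0], [0, 5, 0, 0, 0, 0]]])

```text
time_s: 6.5
tcp_pos: [0.5273, 0.0122, 0.0734]
ee_rot: [[0.0, 0.07, -0.998], [0.0, -0.998, -0.07], [-1.0, -0.0, -0.0]]
wrist_force: [-0.6, -0.6, 0.0]
gripper_width: 0.008
```

Emit:
play_rows(plan=[[[0, 1, 0, 0, 0, 0], [0, 2, 0, 0, 0, 0], [0, 2, 0, 0, 0, 0]]])

```text
time_s: 6.88
tcp_pos: [0.5286, -0.0076, 0.0732]
ee_rot: [[-0.0, 0.069, -0.998], [-0.0, -0.998, -0.069], [-1.0, 0.0, 0.0]]
wrist_force: [0.5, -0.6, 0.2]
gripper_width: 0.006
```

```bash
python3 - <<'E'
from h import *
s=r.sense();print(s['tcp_pos'],s['wrist_force'],(s['tcp_pos']-O)@XS)
p,d=r.capture('scene');cv2.imwrite('pics/sc7.png',cv2.resize(p[150:250,200:330],None,fx=6,fy=6))
p,d=r.capture('side');cv2.imwrite('pics/s7.png',cv2.resize(p[150:250,200:330],None,fx=6,fy=6))
E
```

```text
[ 0.52856293 -0.00763335  0.07318384] [ 0.48388778 -0.59091947  0.21908349] 0.11726187050964422
```

View pics/sc7.png

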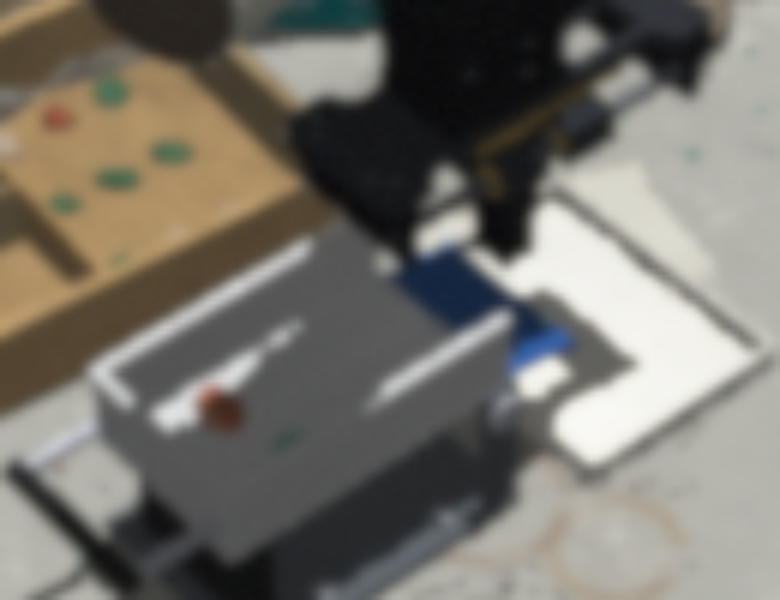

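View pics/s7.png

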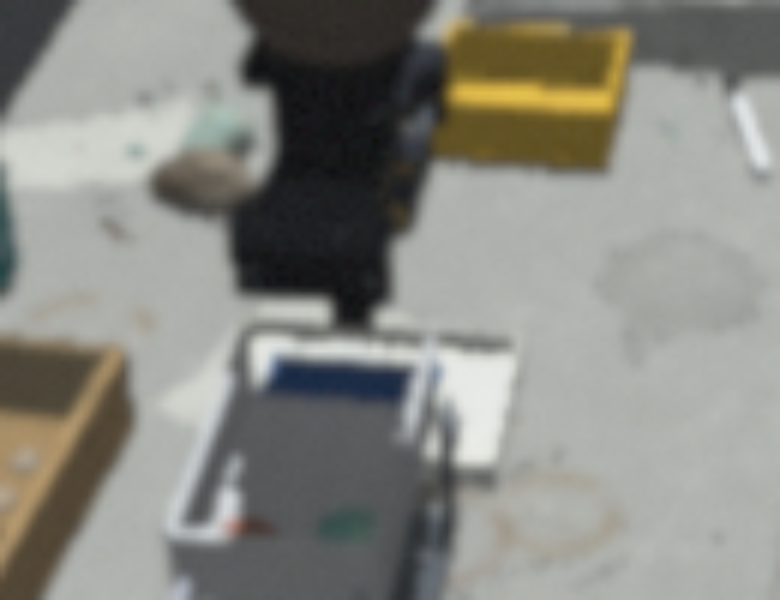

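The gate has folded outward (blue plate around (480,290) in the scene crop). I'll measure its angle from depth.

```bash
cat >> h.py <<'E'
def gate():
    out=[]
    for n in('scene','side','wrist'):
        c=r.get_calibration(n);p,d=r.capture(n);hsv=cv2.cvtColor(p,cv2.COLOR_BGR2HSV)
        f,cx,cy=K(c);R,t=RT(c);v,u=np.mgrid[:420,:560];P=(np.stack([(u-cx)/f*d,(v-cy)/f*d,d],-1)-t)@R
        q=P-O;x=q@XS;y=q@YS;z=q[...,2]
        m=(cv2.inRange(hsv,(105,110,40),(130,255,255))>0)&(d>0)&(abs(x-.1)<.04)&(abs(y)<.05)&(z>.03)&(z<.125)
        if m.sum()<20: out.append((n,m.sum()));continue
        X,Z=x[m],z[m];ang=np.arctan2(X-.08,Z-.074);far=np.hypot(X-.08,Z-.074)>.02
        out.append((n,int(m.sum()),'ang',np.round(np.percentile(ang[far],[10,50,90]),2),'x',np.percentile(X,[2,98]).round(3),'z',np.percentile(Z,[2,98]).round(3)))
    return out
E
python3 -c "
from h import *
for o in gate():print(o)"
```

```text
('scene', 164, 'ang', array([1.53, 1.63, 1.7 ]), 'x', array([0.086, 0.119]), 'z', array([0.069, 0.078]))
('side', 78, 'ang', array([1.6 , 1.67, 1.72]), 'x', array([0.085, 0.106]), 'z', array([0.07 , 0.076]))
('wrist', 5093, 'ang', array([1.58, 1.61, 1.64]), 'x', array([0.082, 0.121]), 'z', array([0.071, 0.076]))
```

The gate is fully down at about 1.62 rad in all three views. Next I'll raise, move over the handle and part-open the fingers.

Emit:
play_rows(hand=0.42, plan=[[[-4, 0, 0, 0, 0, 0], [-9, -2, 0, 0, 0, 0], [-11, -7, 0, 0, 0, 0], [-11, -12, 0, 0, 0, 0], [-11, -17, 0, 0, 0, 0]]])

```text
time_s: 7.75
tcp_pos: [0.5163, 0.1645, 0.1839]
ee_rot: [[0.001, 0.071, -0.997], [0.001, -0.997, -0.071], [-1.0, -0.001, -0.001]]
wrist_force: [-0.1, -0.1, -0.6]
gripper_width: 0.405
```

```bash
python3 - <<'E'
from h import *
print(r.sense()['tcp_pos'],r.sense()['gripper_width'],mv(S(-.127,0,.15),-86))
E
```

```text
[0.51630052 0.16451439 0.18387556] 0.40460294230761334 (array([ 3.39, -7.17, -0.11]), array([ 0.007, -0.007,  0.004]))
```

Emit:
play_rows(plan=[[[0, -4, 0, 0, 0, 0], [1, -7.2, 0, 0, 0, 0], [3.4, -7.2, 0, 0, 0, 0], [3.4, -7.2, 0, 0, 0, 0]]])

```text
time_s: 8.25
tcp_pos: [0.5099, 0.2342, 0.1474]
ee_rot: [[-0.004, 0.072, -0.997], [-0.003, -0.997, -0.072], [-1.0, 0.003, 0.004]]
wrist_force: [-0.6, -0.3, 0.8]
gripper_width: 0.416
```

```bash
python3 - <<'E'
from h import *
s=r.sense();print(s['tcp_pos'],mv(S(-.127,0,.044),-86))
c=r.get_calibration('wrist');p,d=r.capture('wrist');cv2.imwrite('pics/w8.png',p)
print('bar px',[proj(c,S(-.127,y,.09)) for y in(-.04,0,.04)])
E=s['ee_rot']
for v in(252,256,260,270):
    row=[(u,)+tuple((E.T@(pt(c,u,v,d[v,u])-s['tcp_pos'])).round(3)) for u in range(200,360,2) if .1<d[v,u]<.2]
    print(v,[q for q in row if -.06<q[1]<0][::2])
p,d=r.capture('side');cv2.imwrite('pics/s8.png',cv2.resize(p[150:290,190:320],None,fx=4,fy=4))
E
```

```text
[0.50992991 0.23423169 0.14736122] (array([10.33, -0.19, -0.3 ]), array([ 0.011,  0.024, -0.015]))
bar px [(np.float64(276.34509418370146), np.float64(262.82271322547285)), (np.float64(276.3155615406674), np.float64(218.5575342817832)), (np.float64(276.28319801416757), np.float64(170.0492686954555))]
252 [(230, np.float64(-0.031), np.float64(-0.026), np.float64(-0.012)), (234, np.float64(-0.031), np.float64(-0.024), np.float64(-0.011)), (238, np.float64(-0.026), np.float64(-0.023), np.float64(-0.009)), (242, np.float64(-0.027), np.float64(-0.02), np.float64(-0.01)), (312, np.float64(-0.027), np.float64(0.019), np.float64(-0.01)), (316, np.float64(-0.028), np.float64(0.021), np.float64(-0.01)), (320, np.float64(-0.029), np.float64(0.023), np.float64(-0.011)), (324, np.float64(-0.03), np.float64(0.025), np.float64(-0.011)), (328, np.float64(-0.032), np.float64(0.027), np.float64(-0.012))]
256 [(228, np.float64(-0.036), np.float64(-0.027), np.float64(-0.011)), (232, np.float64(-0.036), np.float64(-0.025), np.float64(-0.011)), (236, np.float64(-0.031), np.float64(-0.023), np.float64(-0.0
[... 1361 characters left out ...]
 np.float64(-0.023), np.float64(-0.009)), (236, np.float64(-0.05), np.float64(-0.021), np.float64(-0.01)), (240, np.float64(-0.048), np.float64(-0.019), np.float64(-0.009)), (244, np.float64(-0.038), np.float64(-0.018), np.float64(-0.004)), (312, np.float64(-0.033), np.float64(0.018), np.float64(-0.002)), (316, np.float64(-0.049), np.float64(0.018), np.float64(-0.01)), (320, np.float64(-0.049), np.float64(0.02), np.float64(-0.009)), (324, np.float64(-0.048), np.float64(0.023), np.float64(-0.009)), (328, np.float64(-0.052), np.float64(0.024), np.float64(-0.011)), (332, np.float64(-0.052), np.float64(0.026), np.float64(-0.011)), (336, np.float64(-0.052), np.float64(0.028), np.float64(-0.011))]
```

View pics/w8.png

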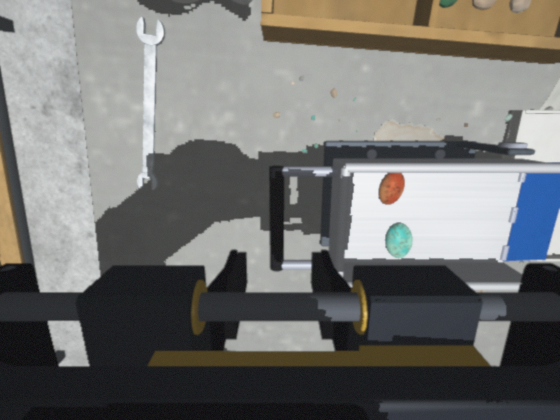

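View pics/s8.png

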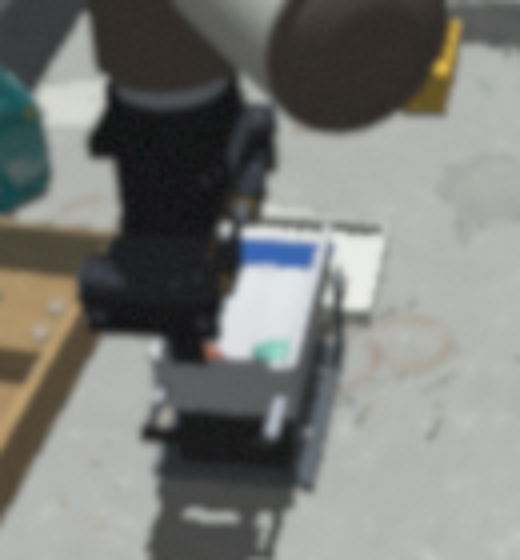

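The bar at column ~277 is centred between the finger tips (columns 244 and 312). Descending.

Emit:
play_rows(plan=[[[3, -0.2, -0.3, 0, 0, 0], [6, -0.2, -0.3, 0, 0, 0], [8, -0.2, -0.3, 0, 0, 0], [10.3, -0.2, -0.3, 0, 0, 0], [10.3, -0.2, -0.3, 0, 0, 0]]])

```text
time_s: 8.98
tcp_pos: [0.5141, 0.2359, 0.0458]
ee_rot: [[-0.002, 0.07, -0.998], [-0.001, -0.998, -0.07], [-1.0, 0.001, 0.002]]
wrist_force: [-1.2, -0.0, -0.0]
gripper_width: 0.418
```

```bash
python3 - <<'E'
from h import *
s=r.sense();print(s['tcp_pos'],s['wrist_force'],mv(S(-.127,0,.044),-86))
p,d=r.capture('side');cv2.imwrite('pics/s9.png',cv2.resize(p[180:290,200:320],None,fx=6,fy=6))
p,d=r.capture('wrist');cv2.imwrite('pics/w9.png',p)
E
```

```text
[0.51407083 0.23587555 0.04583246] [-1.20090238 -0.04158921 -0.02844452] (array([ 0.18, -0.03,  0.17]), array([ 0.001,  0.009, -0.007]))
```

View pics/s9.png

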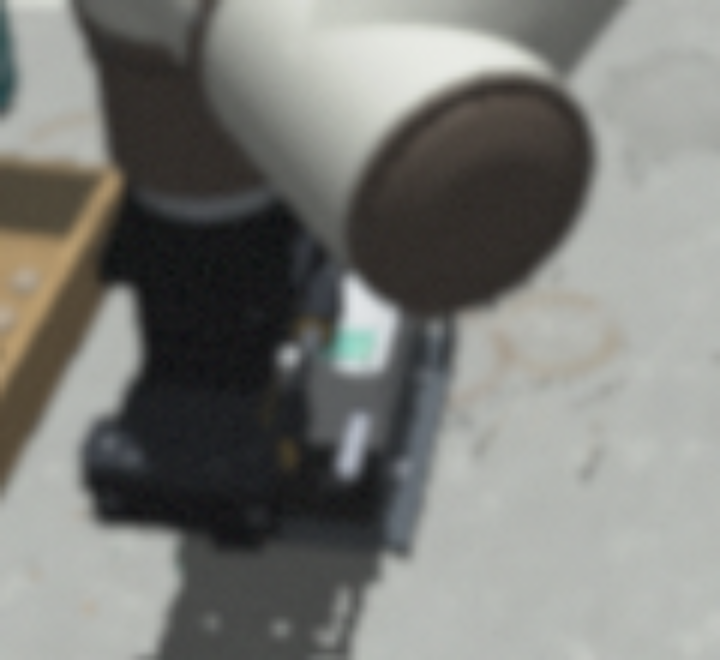

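View pics/w9.png

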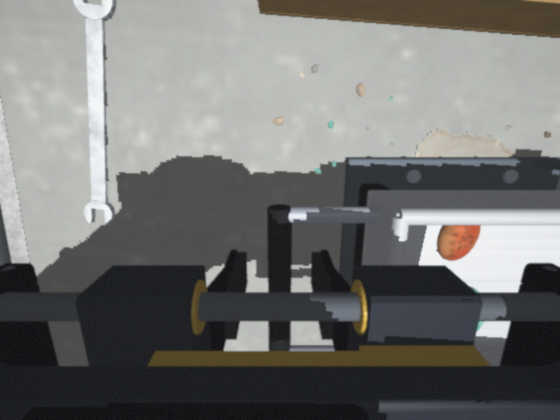

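The bar passes between the fingers at column ~279, centred. Closing.

Emit:
play_rows(hand=0, plan=[[[0, 0, 0, 0, 0, 0], [0, 0, 0, 0, 0, 0], [0, 0, 0, 0, 0, 0], [0, 0, 0, 0, 0, 0], [0, 0, 0, 0, 0, 0]]])

```text
time_s: 9.7
tcp_pos: [0.5145, 0.2363, 0.0466]
ee_rot: [[0.0, 0.071, -0.997], [-0.001, -0.997, -0.071], [-1.0, 0.001, -0.0]]
wrist_force: [0.3, -2.4, 3.3]
gripper_width: 0.129
```

Emit:
play_rows(plan=[[[0, 0, 0, 0, 0, 0], [0, 0, 0, 0, 0, 0]]])

```text
time_s: 9.95
tcp_pos: [0.5145, 0.2363, 0.0466]
ee_rot: [[0.0, 0.071, -0.997], [-0.001, -0.997, -0.071], [-1.0, 0.001, -0.0]]
wrist_force: [0.0, -3.6, 5.4]
gripper_width: 0.127
```

```bash
python3 - <<'E'
import numpy as np
from h import *
print(r.sense()['tcp_pos'])
for f in np.arange(.05,.76,.05): print(f.round(2), np.round([-19.5*np.cos(f)+2*np.sin(f)+19.5, -(19.5*np.sin(f)+2*np.cos(f)-2)],1))
E
```

```text
[0.51448029 0.23630434 0.04662612]
0.05 [ 0.1 -1. ]
0.1 [ 0.3 -1.9]
0.15 [ 0.5 -2.9]
0.2 [ 0.8 -3.8]
0.25 [ 1.1 -4.8]
0.3 [ 1.5 -5.7]
0.35 [ 1.9 -6.6]
0.4 [ 2.3 -7.4]
0.45 [ 2.8 -8.3]
0.5 [ 3.3 -9.1]
0.55 [ 3.9 -9.9]
0.6 [  4.5 -10.7]
0.65 [  5.2 -11.4]
0.7 [  5.9 -12.1]
0.75 [  6.6 -12.8]
```

The bar is gripped (opening about 11 mm). Now I'll tip along the arc, about 0.04 rad per row.

Emit:
play_rows(plan=[[[-0.8, 0.1, 0, 0, 0, 0], [-1.5, 0.2, 0, 0, 0, 0], [-2.3, 0.4, 0, 0, 0, 0], [-3.1, 0.6, 0, 0, 0, 0], [-3.8, 0.8, 0, 0, 0, 0]]])

```text
time_s: 10.58
tcp_pos: [0.5149, 0.2289, 0.0846]
ee_rot: [[0.0, 0.07, -0.998], [0.001, -0.998, -0.07], [-1.0, -0.001, -0.0]]
wrist_force: [2.4, -2.4, -4.0]
gripper_width: 0.125
```

```bash
python3 - <<'E'
from h import *
for o in gate():print(o)
p,d=r.capture('scene');cv2.imwrite('pics/sc10.png',cv2.resize(p[140:260,180:330],None,fx=5,fy=5))
E
```

```text
('scene', 123, 'ang', array([1.82, 1.88, 1.96]), 'x', array([0.086, 0.116]), 'z', array([0.061, 0.073]))
('side', 38, 'ang', array([1.89, 1.91, 1.96]), 'x', array([0.084, 0.117]), 'z', array([0.061, 0.072]))
('wrist', np.int64(0))
```

View pics/sc10.png

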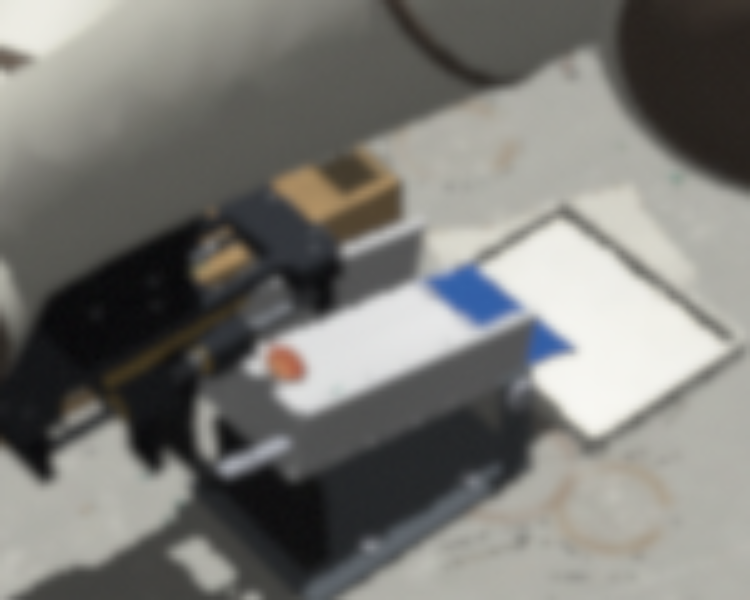

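The pan is tipping with the gate down, and the stones haven't slid yet (red at (285,362) in the crop). Continuing to about 0.4 rad.

Emit:
play_rows(plan=[[[-0.7, 0.2, 0, 0, 0, 0], [-1.5, 0.5, 0, 0, 0, 0], [-2.2, 0.8, 0, 0, 0, 0], [-2.9, 1.1, 0, 0, 0, 0], [-3.6, 1.5, 0, 0, 0, 0]]])

```text
time_s: 11.4
tcp_pos: [0.516, 0.2143, 0.121]
ee_rot: [[0.001, 0.071, -0.997], [0.001, -0.997, -0.071], [-1.0, -0.001, -0.001]]
wrist_force: [0.5, 3.3, -1.9]
gripper_width: 0.123
```

Emit:
play_rows(plan=[[[0, 0, 0, 0, 0, 0], [0, 0, 0, 0, 0, 0], [0, 0, 0, 0, 0, 0], [0, 0, 0, 0, 0, 0], [0, 0, 0, 0, 0, 0]]])

```text
time_s: 12.02
tcp_pos: [0.516, 0.2145, 0.1203]
ee_rot: [[0.0, 0.071, -0.997], [0.001, -0.997, -0.071], [-1.0, -0.001, -0.0]]
wrist_force: [-2.4, 4.7, 0.5]
gripper_width: 0.127
```

```bash
python3 - <<'E'
from h import *
for o in gate():print(o)
p,d=r.capture('scene');cv2.imwrite('pics/sc11.png',cv2.resize(p[140:260,180:330],None,fx=5,fy=5))
E
```

```text
('scene', 66, 'ang', array([2.09, 2.12, 2.19]), 'x', array([0.085, 0.111]), 'z', array([0.055, 0.072]))
('side', np.int64(0))
('wrist', 1895, 'ang', array([2.11, 2.13, 2.17]), 'x', array([0.082, 0.115]), 'z', array([0.053, 0.07 ]))
```

View pics/sc11.png

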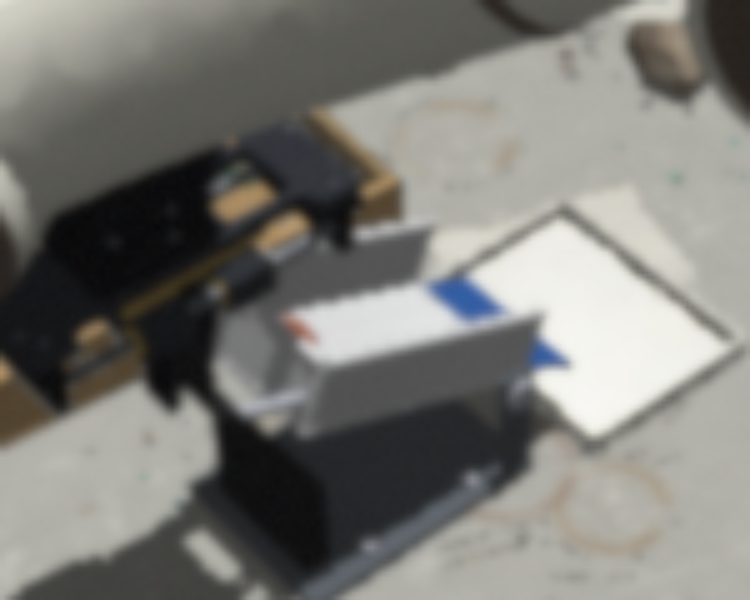

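The pan is at roughly 0.4–0.47 rad, and the red stone hasn't left yet (298,328). I'll go to about 0.6 and hold.

Emit:
play_rows(plan=[[[-0.7, 0.4, 0, 0, 0, 0], [-1.3, 0.8, 0, 0, 0, 0], [-2.0, 1.2, 0, 0, 0, 0], [-2.6, 1.7, 0, 0, 0, 0], [-3.3, 2.2, 0, 0, 0, 0]]])

```text
time_s: 12.85
tcp_pos: [0.5176, 0.193, 0.1539]
ee_rot: [[0.001, 0.071, -0.997], [0.002, -0.997, -0.071], [-1.0, -0.002, -0.001]]
wrist_force: [-2.5, 5.3, 2.3]
gripper_width: 0.121
```

```bash
python3 - <<'E'
from h import *
p,d=r.capture('scene');cv2.imwrite('pics/sc12.png',cv2.resize(p[140:260,180:330],None,fx=5,fy=5))
for o in gate():print(o)
E
```

```text
('scene', np.int64(2))
('side', np.int64(0))
('wrist', 1010, 'ang', array([2.35, 2.39, 2.45]), 'x', array([0.082, 0.11 ]), 'z', array([0.044, 0.067]))
```

View pics/sc12.png

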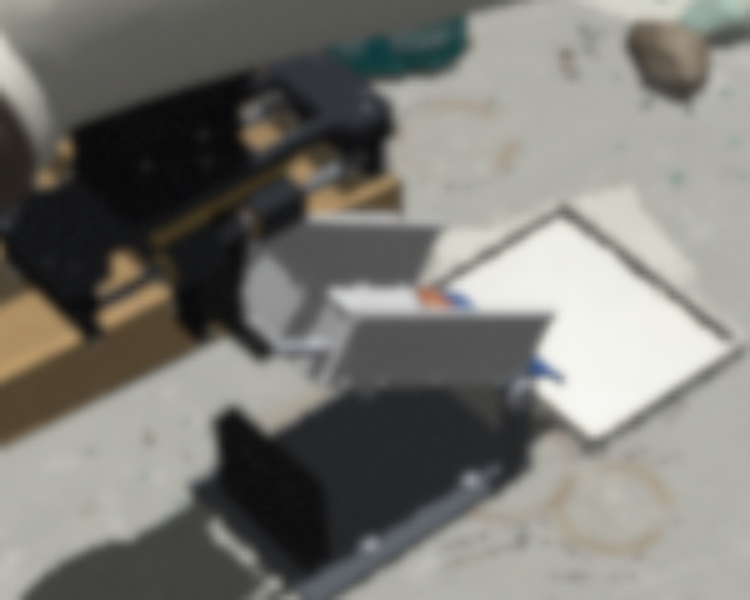

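The red stone is now sliding over the gate at (432,296). I'll go slightly further and hold.

Emit:
play_rows(plan=[[[0, 0, 0, 0, 0, 0], [-0.6, 0.5, 0, 0, 0, 0], [-1.1, 1.0, 0, 0, 0, 0], [-1.1, 1.0, 0, 0, 0, 0], [-1.1, 1.0, 0, 0, 0, 0]]])

```text
time_s: 13.68
tcp_pos: [0.5183, 0.1834, 0.1653]
ee_rot: [[0.001, 0.071, -0.997], [0.003, -0.997, -0.071], [-1.0, -0.003, -0.001]]
wrist_force: [-4.0, 7.8, 4.4]
gripper_width: 0.124
```

```bash
python3 - <<'E'
from h import *
p,d=r.capture('scene');cv2.imwrite('pics/sc13.png',cv2.resize(p[140:260,180:330],None,fx=5,fy=5))
p,d=r.capture('wrist');cv2.imwrite('pics/w13.png',p)
E
```

```text
(no output)
```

View pics/sc13.png

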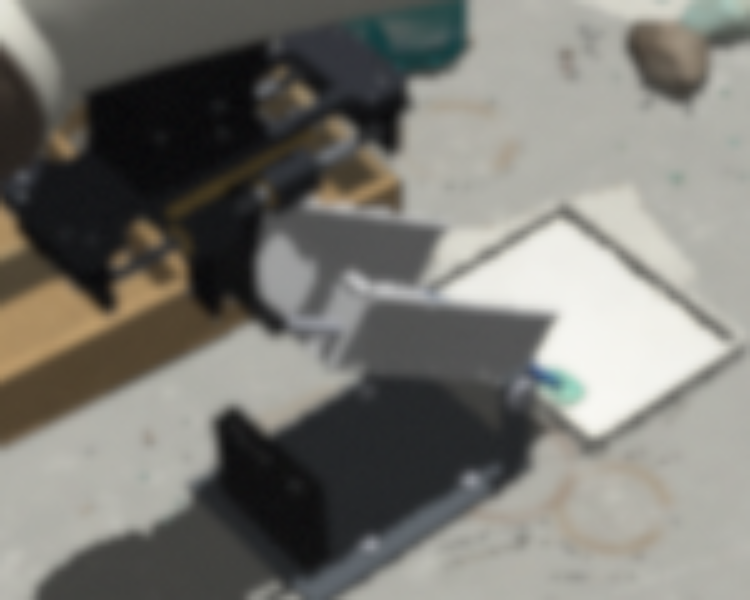

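View pics/w13.png

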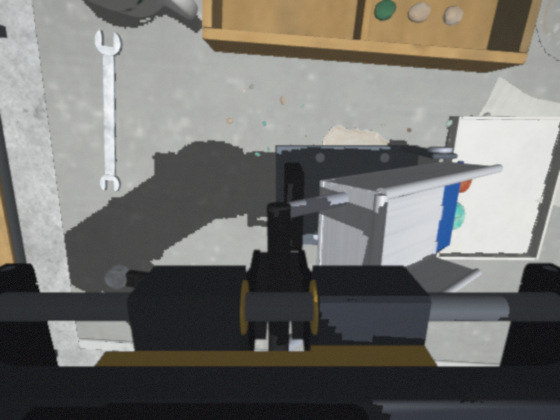

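Both stones are beyond the gate's edge, in the near part of the tray: red at (464,185) and green at (459,215) in the wrist view. I'll measure their heights and positions in the tray.

```bash
cat >> h.py <<'E'
def stones(name='wrist',xmin=.06):
    c=r.get_calibration(name);p,d=r.capture(name);hsv=cv2.cvtColor(p,cv2.COLOR_BGR2HSV)
    f,cx,cy=K(c);R,t=RT(c);v,u=np.mgrid[:420,:560];P=(np.stack([(u-cx)/f*d,(v-cy)/f*d,d],-1)-t)@R
    q=P-O;x=q@XS;y=q@YS;z=q[...,2];reg=(d>0)&(x>xmin)&(x<.3)&(abs(y)<.12)
    for n,lo,hi in(('red',(0,120,60),(15,255,255)),('green',(75,80,60),(95,255,255))):
        m=(cv2.inRange(hsv,lo,hi)>0)&reg
        if m.sum()>5: print(name,n,m.sum(),'x',np.percentile(x[m],[2,50,98]).round(3),'y',np.percentile(y[m],[2,50,98]).round(3),'z',np.percentile(z[m],[5,50,95]).round(3))
        else: print(name,n,'none')
    m=reg&(p.min(2)>150)&(z<.03)&(z>-.01)&(hsv[...,1]<40)
    print('tray',np.percentile(x[m],[1,99]).round(3),np.percentile(y[m],[1,99]).round(3),np.median(z[m]).round(3))
E
python3 -c "
from h import *
stones();stones('scene')"
```

```text
wrist red 69 x [0.129 0.133 0.138] y [0.007 0.014 0.019] z [0.009 0.01  0.011]
wrist green 127 x [0.127 0.131 0.136] y [-0.034 -0.019 -0.009] z [0.008 0.01  0.012]
tray [0.064 0.259] [-0.115  0.118] 0.004
scene red none
scene green none
tray [0.069 0.298] [-0.119  0.117] 0.002
```

Both stones lie flat on the tray floor (tops at z ≈ 10 mm). Lowering the pan back along the arc.

Emit:
play_rows(plan=[[[0.8, -0.7, 0, 0, 0, 0], [1.6, -1.4, 0, 0, 0, 0], [2.5, -2.0, 0, 0, 0, 0], [3.4, -2.6, 0, 0, 0, 0], [4.4, -3.2, 0, 0, 0, 0]]])

```text
time_s: 14.5
tcp_pos: [0.5161, 0.2146, 0.1208]
ee_rot: [[0.001, 0.072, -0.997], [0.0, -0.997, -0.072], [-1.0, -0.0, -0.001]]
wrist_force: [-1.7, 4.9, 2.6]
gripper_width: 0.126
```

Emit:
play_rows(plan=[[[1.3, -0.6, 0, 0, 0, 0], [2.6, -1.1, 0, 0, 0, 0], [3.6, -1.5, 0, 0, 0, 0], [4.6, -1.8, 0, 0, 0, 0], [5.5, -2.0, 0, 0, 0, 0]]])

```text
time_s: 15.12
tcp_pos: [0.5147, 0.2337, 0.0647]
ee_rot: [[0.0, 0.071, -0.997], [-0.001, -0.997, -0.071], [-1.0, 0.001, -0.0]]
wrist_force: [0.4, 2.5, 0.4]
gripper_width: 0.13
```

Emit:
play_rows(plan=[[[0.8, -0.2, 0, 0, 0, 0], [1.4, -0.3, 0, 0, 0, 0], [1.9, -0.3, 0, 0, 0, 0], [1.9, -0.3, 0, 0, 0, 0]]])

```text
time_s: 15.62
tcp_pos: [0.5146, 0.2363, 0.047]
ee_rot: [[0.0, 0.071, -0.997], [-0.001, -0.997, -0.071], [-1.0, 0.001, -0.0]]
wrist_force: [1.0, -0.5, 4.5]
gripper_width: 0.126
```

```bash
python3 -c "
from h import *
s=r.sense();print(s['tcp_pos'],s['wrist_force']);stones();
for o in gate():print(o)
p,d=r.capture('scene');cv2.imwrite('pics/sc14.png',cv2.resize(p[140:260,180:330],None,fx=5,fy=5))"
```

```text
[0.51455058 0.23626028 0.04699694] [ 0.96184166 -0.46856877  4.48984346]
wrist red none
wrist green none
tray [0.06  0.079] [0.058 0.119] 0.001
('scene', 189, 'ang', array([1.51, 1.62, 1.71]), 'x', array([0.086, 0.119]), 'z', array([0.068, 0.078]))
('side', np.int64(0))
('wrist', np.int64(0))
```

View pics/sc14.png

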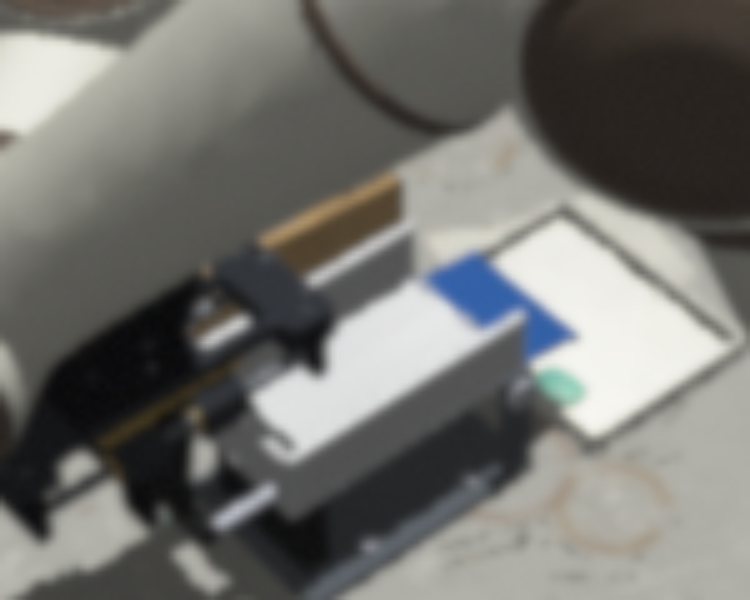

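The pan is level and empty, with the gate down and green at (560,387) in the tray. Releasing and rising.

Emit:
play_rows(hand=0.42, plan=[[[0, 0, 0, 0, 0, 0], [0, 0, 0, 0, 0, 0], [0, 0, 0, 0, 0, 0], [0, 0, 0, 0, 0, 0], [0, 0, 0, 0, 0, 0]]])

```text
time_s: 16.5
tcp_pos: [0.5143, 0.2367, 0.0461]
ee_rot: [[-0.0, 0.071, -0.997], [-0.0, -0.997, -0.071], [-1.0, 0.0, 0.0]]
wrist_force: [0.4, -0.3, 0.3]
gripper_width: 0.416
```

Emit:
play_rows(plan=[[[0, 0, 0, 0, 0, 0], [-2, 0, 0, 0, 0, 0], [-5, 0, 0, 0, 0, 0], [-9, 0, 0, 0, 0, 0], [-14, 0, 0, 0, 0, 0]]])

```text
time_s: 17.12
tcp_pos: [0.5137, 0.2362, 0.1867]
ee_rot: [[-0.002, 0.071, -0.998], [-0.001, -0.998, -0.071], [-1.0, 0.001, 0.002]]
wrist_force: [1.4, 0.9, -0.2]
gripper_width: 0.421
```

Emit:
play_rows(plan=[[[-4, 3, 0, 0, 0, 0], [-8, 8, 0, 0, 0, 0], [-11, 11, 0, 0, 0, 0], [-11, 11, 0, 0, 0, 0]]])

```text
time_s: 17.62
tcp_pos: [0.5233, 0.1257, 0.2996]
ee_rot: [[0.006, 0.068, -0.998], [0.003, -0.998, -0.068], [-1.0, -0.002, -0.006]]
wrist_force: [-0.2, 0.6, -0.9]
gripper_width: 0.418
```

```bash
python3 -c "
from h import *
s=r.sense();print(s['tcp_pos'],s['wrist_force'],s['time_s']);stones();stones('scene')
for o in gate():print(o)
p,d=r.capture('wrist');cv2.imwrite('pics/w15.png',p)
p,d=r.capture('scene');cv2.imwrite('pics/sc15.png',p)"
```

```text
[0.52333831 0.12567919 0.29959991] [-0.1812199   0.57325349 -0.89530966] 17.625
wrist red none
wrist green none
tray [0.066 0.298] [-0.118  0.118] 0.002
scene red none
scene green none
tray [0.066 0.298] [-0.118  0.117] 0.002
('scene', 192, 'ang', array([1.52, 1.62, 1.71]), 'x', array([0.086, 0.119]), 'z', array([0.068, 0.078]))
('side', 103, 'ang', array([1.61, 1.67, 1.71]), 'x', array([0.084, 0.111]), 'z', array([0.07 , 0.076]))
('wrist', 1842, 'ang', array([1.58, 1.61, 1.64]), 'x', array([0.083, 0.12 ]), 'z', array([0.071, 0.076]))
```

View pics/w15.png

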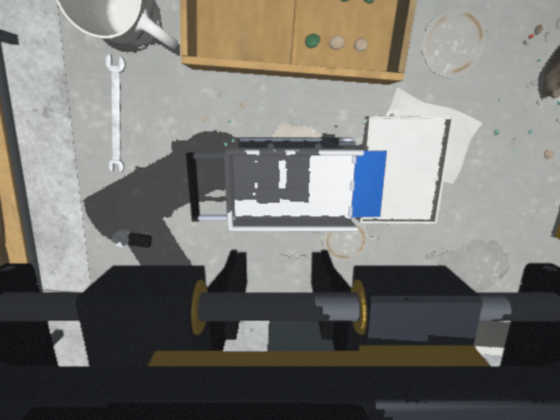

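View pics/sc15.png

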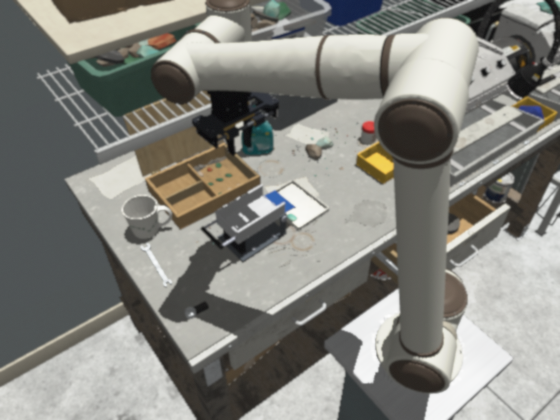

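The pan is level and empty, and the gate is flush. From above the stones are hidden under the gate; only green shows, at (291,218) in the scene view. I'll shift the wrist camera past the tray to see beneath the gate.

Emit:
play_rows(plan=[[[0, 6, 0, 0, 0, 0], [0, 12, 0, 0, 0, 0], [0, 18, 0, 0, 0, 0], [0, 24, 0, 0, 0, 0], [0, 24, 0, 0, 0, 0]]])

```text
time_s: 18.6
tcp_pos: [0.5388, -0.1154, 0.2951]
ee_rot: [[-0.002, 0.066, -0.998], [-0.001, -0.998, -0.066], [-1.0, 0.0, 0.002]]
wrist_force: [0.4, 0.9, -0.6]
gripper_width: 0.418
```

```bash
python3 -c "
from h import *
c=r.get_calibration('wrist');p,d=r.capture('wrist');cv2.imwrite('pics/w16.png',p)
stones(xmin=.03);stones('scene',.03);print(r.sense()['time_s'])
f,cx,cy=K(c);R,t=RT(c);v,u=np.mgrid[:420,:560];P=(np.stack([(u-cx)/f*d,(v-cy)/f*d,d],-1)-t)@R
q=P-O;x=q@XS;y=q@YS;z=q[...,2];m=(z>.012)&(z<.022)&(abs(y)<.08)&(x>.05)&(x<.28);print('wall',np.percentile(x[m],[1,99]),np.percentile(y[m],[1,99]))
"
```

```text
wrist red 140 x [0.125 0.133 0.14 ] y [0.008 0.021 0.031] z [0.008 0.01  0.012]
wrist green 98 x [0.122 0.13  0.136] y [-0.034 -0.018 -0.009] z [0.008 0.01  0.011]
tray [0.035 0.298] [-0.118  0.119] 0.002
scene red none
scene green none
tray [0.034 0.298] [-0.119  0.117] 0.002
18.75
wall [0.0690572  0.22948363] [-0.07287642  0.07837788]
```

View pics/w16.png

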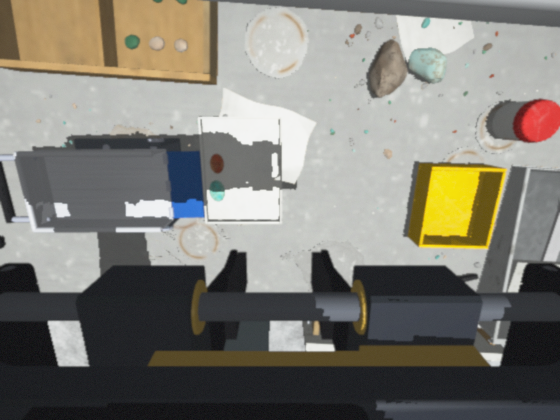

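```bash
python3 -c "
from h import *
c=r.get_calibration('wrist')
for n,u,v,z in[('nw',201,118,.016),('fw',281,118,.016),('ns',206,222,.016),('fs',281,221,.016),('red',217,163,.008),('green',217,190,.008)]:
    q=onz(c,u,v,z)-O;print(n,(q@XS).round(3),(q@YS).round(3))
c=r.get_calibration('side');p,d=r.capture('side')
for n,u,v in(('loupe',272,325),('yellow',288,165)):print(n,pt(c,u,v,d[v,u]).round(3))
print(r.sense()['gripper_width'],r.sense()['wrist_force'])
"
```

```text
nw 0.111 0.085
fw 0.225 0.086
ns 0.108 -0.071
fs 0.226 -0.069
red 0.129 0.02
green 0.126 -0.021
loupe [0.403 0.367 0.016]
yellow [ 0.516 -0.408  0.008]
0.421096833728112 [0.85004447 0.76199749 0.28930729]
```

The tray spans x 109–226 mm and y −70 to +85 mm in the stand frame. The stones at x ≈ 126–133, y ≈ ±20 mm are well inside. The loupe and yellow tray haven't moved. Handing in.

```bash
python3 -c "
from station import r
print(r.finish_job())"
```

```text
the job is handed in; nothing more can be done
None
```

The job is handed in at about 19 s of the 58 s allowed. With the pan level I folded the gate down, then tipped the pan by its handle to about 0.7 rad. Both stones slid into the cream tray, and I lowered the pan back, released it and moved the arm clear.

**Last checks before handing in:**
- **Gate:** down at about 1.62 rad in the views that showed it.
- **Pan:** level on its rest and empty.
- **Stones:** both flat on the cream tray's floor, tops at about 10 mm, roughly 40 mm off the tray's centre against a limit of 56 mm along that (shorter) side. I did not measure their speed.
- **Loupe and yellow tray:** both where they were, within about 4 mm.
- **Gripper:** clear of everything, with wrist force around 1 N.

**What disagreed:**
- **Failed first push:** my first push at the gate passed over its top without touching it. Depth from the wrist and side cameras put the real fingertips about 27 mm short of the reported TCP. I allowed for this and the second push worked.
- **Tray direction:** the cream tray's long side measured across the stand, not along it. An automatic estimate of the tray's edges was unreliable, so I used its corners in the picture instead.
- **Tipping angle:** from the gate's position it read about 0.05–0.1 rad higher than I had planned.

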